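# Anchor a leg stop on the chair-clamping rail with a spring channel nut

### The arm

A 7-joint arm with a two-finger parallel gripper is mounted at the origin on the work surface. World frame = base frame: x ahead of the robot, y to its left, z up, the work surface at z = 0. Lengths are in mm, angles in rad, forces in N, time in s.
With the tool pointing down it reaches from about 400 to 875 mm from the base axis. Payload 4.4 kg.
Tool frame: the origin (TCP) lies on the centre line of the jaws, within the pads' length; the fingertips stand 25 mm ahead of it and the grasp point (between the pads) lies 6 mm ahead of it; z points along the fingers, x is the direction in which the jaws open and shut, and the axes are right-handed (so a half turn about z gives the same grasp; the last joint's range is limited). The gripper opens to 85 mm and grips with 20 to 120 N. Pads are 22 mm wide; open, the fingers measure 114 mm over their backs; the gripper's body (76 mm by 85 mm) begins 54 mm behind the grasp point. The pads swing forward as they close: fully open they stand 13 mm farther back than shut.
Start: joints at [-1.363, 0.628, 0.038, 1.517, -0.027, 0.996, -0.02], TCP at [175.731, 625.808, 256.313] pointing down, gripper open.
Joint ranges: [-3.06, 3.06], [-0.37, 2.12], [-1.25, 1.32], [0.18, 2.47], [-1.1, 4.24], [0.23, 1.98], [-2.94, 2.94]. Speed limits (rad/s): [2.57, 2.57, 3.14, 3.14, 3.14, 3.14, 3.14].

### API

Orientations are given as [roll, pitch, yaw] about the fixed x, y, z axes, in that order (R = Rz(yaw) Ry(pitch) Rx(roll)).
In Python, from cell import ctrl, cams gives the robot as it stands. The module is installed in compiled form; this text tells all that it offers.
- The arm moves only by the tool step_arm, never from a script. Its arguments are lists of equal length, an entry for each row: "linear": the shift along the tool's x, y, z in mm, a list of three; "yaw": the turn about the tool's z in rad; "gripper": the opening, from -1 (shut) to 1 (fully open). A call has 1 to 8 rows; each row is the pose to reach, as a shift and turn from the pose commanded when the call began, along the tool's axes at that moment; what a row does not reach only later rows make up. A row lasts 1/12 s, in which the tool goes at most 41.7 mm and 7.16 degrees, less where a joint would pass 70% of its speed; a pose out of reach is approached as far as the arm can. A call with a gripper value outside its range is refused whole. The fingers move at their own pace and stop on an object; the grip force is fixed at half the most. Time passes only in rows, so rows that repeat a pose let the fingers close. It gives the time, the measured TCP pose, the force and the opening at its end, in the units of the state.
- ctrl.read_state(): the state, without advancing time (a new reading comes with each control period).
- cams.get_image(name): name is "scene" or "side" or "wrist"; returns a dict with "frame" (480x640x3 uint8, red, green, blue), "depth" (480x640 float32, mm along the optical axis (not along the pixel's ray), 0 where there is no reading), "intrinsics" (3x3 intrinsics, pixels), "cam_to_world" (4x4, takes a point from camera to world coordinates). Camera axes: x right, y down, z forward; pixel columns grow to the right and rows downward; lengths in mm; the calibration is good to about 2 mm. A picture is of the moment at which its call begins.
- ctrl.finish_job(): hands the job in, once; it reports no verdict.
Trained networks look in the newest picture that a camera, given by its name, has taken for a name from the list of things; names that differ only in an ending like _2 or _b are one class to them, and where a whole thing is asked for, a point or a joint stands for the part that bears it (a point fixed in the world has none). Each returns a list of dicts, best first, with "conf" (0 to 1); they miss things now and then, are a little off and sometimes report something else, mostly with a low value. They report only what shows in the picture. A call takes as long as a camera call. They do not tell look-alikes from the thing itself.
- cams.regions_of(camera, name): "pixels" (480x640 bool, what is visible of it) and "pixel" ([column, row] in pixels, amid what is visible of it).
The state is a dict: "clock": time; "qpos": joint angles; "qd": joint speeds; "tau": joint torques, N m; "eef_pos": TCP position; "tool_rot": TCP orientation; "force": force on the tool from outside, world axes, zero at the start; "torque": the same for the moment, N m; "width": finger opening in mm.
Only numpy, scipy, OpenCV 4.12 (cv2) and the standard library are available. Lean on these libraries where they do the work, as an engineer would, in place of code of your own. Each camera call takes 0.05 s, during which the arm holds its last target.

### The job

Make the rail ready to clamp a chair leg: take the spring channel nut out of the rack, press it down through the slot of the steel rail about halfway between the jaw and the end angle, give it its quarter turn clockwise and let it up so that its grooves catch under the lips, square across the rail, and stay there when you let go. Then set the wooden leg stop down over the stud so it lies flat on the rail with its rubber face square to the fixed jaw, and leave it. Do not force the nut, its spring or the stud, and leave the other fittings and tools where they are.

Things in the scene. Friction and masses are not known exactly. Their poses are not given: they have to be found in the camera images.
- rail: The pair of steel feet, 412 mm apart, that carry the strut channel; fixed, place and yaw vary. Origin: on the bench midway between them; y along the channel to its jaw end, x across, z up. The channel is bolted to their ears through cross slots: it runs parallel to y, but its centre line may lie up to 9 mm to either side (x). That offset is not measured: find the slot by feel (or by eye).
- open_stretch (a point): Nominal middle of the open stretch, 41 mm over the feet's origin (the channel may be 9 mm off in x). Channel 41 wide, 41 high, lying on the bench, slot up, 22 wide; its lips' edges (2.5 thick) turn down to 33.5 over the bench; inner walls 36 apart, floor at 2.5. Jaw's rubber face at y=+105, its black knob up to z=102; steel end angle at y=-105, up to z=81 over the bench.
- nut: Spring channel nut, steel, 0.11 kg, standing in a bore of the rack, any yaw. Origin: centre of the plate's underside; x along the plate, z up. Plate 34.5 (x) by 20.5 by 10 mm thick; it enters the slot only with x along the rail and locks with x across. Corners (+x,-y) and (-x,+y) are rounded: it turns clockwise from above, stopping against the inner walls just past 90 degrees.
- plate_top (a point): Centre of the nut plate's top, 10 mm above its origin. Two cross grooves 3 mm deep (|x| 9.5-15 mm) take the lips. To turn it the top must be below the lips' lower edges: origin under 23.5 mm over the bench (about 21.5, spring 18 N). Locked, the spring holds the groove floors up on the lips: origin 26.5 mm over the bench; not caught: 23.5 or less, or popped out.
- stud_top (a point): Top of the nut's stud (round, 12 mm thick, from 10 to 67 mm above the nut's origin). Below the plate hangs a coil spring with a round foot (16 mm, 2 thick), reaching 30 mm below the origin when free; 1.6 N per mm, coils meet after 13.5 mm. In the rack the plate rests on the rack's top and the spring hangs in the bore.
- stop: Leg stop, loose beech block 60 (x) by 44 (y) by 32 mm high, 85 g, upright 15.5 mm through hole, 5 mm black rubber sheet on its +y side (spans y = -22 to 27 mm). Origin: hole axis at the underside, z up. Lies on the bench between robot and rail, hole upright, rubber side within 55 degrees of the jaw's direction. In place its underside is on the channel's top, 41 mm over the bench.
- stop_pad (a point): Centre of the stop's rubber face, 27 mm from the hole axis along the stop's +y, 16 mm up.
- rack: Beech block 210 (x) by 55 (y) by 45 mm high, fixed, with three 25 mm bores 38 mm deep at x = -65, 0 and 65 mm. Origin: centre of its underside. Nut, levelling foot and star knob stand in its bores, in any order.
- levelling_foot: Bystander in the rack: levelling foot with a round 40 mm rubber base and an M12 stud upward, top 64 mm above its origin. Origin: underside of the base disc.
- star_knob: Bystander in the rack: black star knob, 42 mm across, 24 mm high, shank down in its bore. Origin: underside of the knob.
- hammer: Bystander: hammer lying to the right of the rack, 260 mm long.
- tack_tin: Bystander: round tin, 68 mm across, 70 mm high, origin at its underside.
- seat_spring: Bystander: hourglass seat spring standing upright, 76 mm across, 120 mm high, origin at its underside.
- shears: Bystander: large shears lying to the left of the rail, 230 mm long.
- web_strainer: Bystander: wooden webbing strainer lying beyond the rack, 330 mm long.
There are look-alikes about, which are no part of the job. Several things have the shape of the stop; the one meant has the colours described above.

How it is judged:
By the outcome, as a careful person would: the job done as asked, in the order asked, and still so for the second after the job is handed in, with the robot touching nothing.
It also fails if it takes over 72 s, if anything falls off the work surface, if the arm or the gripper's body presses on something with over 40 N, if the wrist force passes 120 N, or if a joint passes its speed limit or range.

## Working session

There is one attempt and no reset: what is moved stays moved. The work goes in short steps, Python scripts to look and compute and a tool call to move; the robot and the scene stay as the last step left them, time stands still between calls to the robot, and variables do not carry over. Pictures are saved under pics/ and viewed, and the job is handed in when it is done.

Besides the shell and the picture viewer there is one more tool, called after "Emit:" by a JSON object that holds its "op" and its "data". step_arm: Moves the arm, as the interface text tells. Its arguments: {"type":"object","properties":{"linear":{"type":"array"},"yaw":{"type":"array"},"gripper":{"type":"array"}},"required":["linear","yaw","gripper"]}

```bash
mkdir -p pics; cat > h.py <<'E'
import numpy as np, cv2
from cell import ctrl, cams
def save(name, fn):
    d=cams.get_image(name); cv2.imwrite('pics/'+fn, d['frame'][:,:,::-1]); return d
def pts(d,mask=None):
    K=d['intrinsics'];Z=d['depth'];v,u=np.nonzero((Z>0)&(mask if mask is not None else True))
    z=Z[v,u];P=np.stack([(u-K[0,2])*z/K[0,0],(v-K[1,2])*z/K[1,1],z,np.ones_like(z)],0)
    return (d['cam_to_world']@P)[:3].T,u,v
def proj(d,p):
    q=np.linalg.inv(d['cam_to_world'])@np.append(p,1);K=d['intrinsics'];return K[0,0]*q[0]/q[2]+K[0,2],K[1,1]*q[1]/q[2]+K[1,2]
E
python3 - <<'E'
from h import *
np.set_printoptions(precision=3,suppress=True)
print(ctrl.read_state())
for n in ['scene','side','wrist']:
    d=save(n,n+'0.png'); print(n,d['cam_to_world'],d['intrinsics'])
    for k in ['rail','nut','stop','rack','stud_top','levelling_foot','star_knob']:
        for r in cams.regions_of(n,k)[:4]:
            P,_,_=pts(d,r['pixels'])
            if len(P): print(k,round(r['conf'],2),r['pixel'],np.median(P,0),P[:,2].max(),len(P))
E
```

```text
{'clock': 0.0, 'qpos': array([-1.363,  0.629,  0.038,  1.518, -0.027,  0.996, -0.02 ]), 'qd': array([ 0.   ,  0.   ,  0.001,  0.   , -0.001, -0.002, -0.   ]), 'tau': array([  0.   , -56.34 ,   1.226, -19.344,   0.011,   0.01 ,  -0.   ]), 'eef_pos': array([175.568, 625.222, 255.382]), 'tool_rot': array([3.142, 0.002, 1.297]), 'force': array([-0.188, -0.522,  0.733]), 'torque': array([-0.008, -0.001, -0.039]), 'width': 85.64438781366174}
scene [[  -0.898    0.364   -0.247  872.695]
 [   0.44     0.758   -0.481  603.652]
 [   0.012   -0.541   -0.841 1208.702]
 [   0.       0.       0.       1.   ]] [[541.451   0.    327.366]
 [  0.    541.451 241.58 ]
 [  0.      0.      1.   ]]
rail 0.89 [329.4, 342.2] [636.068 178.626  27.808] 108.1113725217881 4430
nut 0.6 [305.1, 176.4] [ 492.43  -267.772   57.632] 114.7123820418526 144
stop 0.96 [425.0, 274.8] [352.912 118.135  29.541] 36.994006206719405 575
stop 0.81 [370.2, 259.9] [442.6    28.184  29.431] 38.38694633058003 564
stop 0.8 [360.7, 299.9] [521.116 109.571  30.492] 37.46287065039451 536
stop 0.17 [307.1, 179.0] [ 491.979 -267.681   56
[... 1145 characters left out ...]
 484.266 -275.545   56.748] 115.77210967818678 195
levelling_foot 0.71 [363.4, 324.0] [ 547.561 -283.835   57.539] 117.38171092820482 236
levelling_foot 0.23 [340.4, 325.8] [ 484.219 -275.594   56.867] 115.77210967818678 193
levelling_foot 0.16 [330.7, 237.5] [619.174  64.502  33.548] 105.36007586761502 2199
star_knob 0.76 [312.7, 336.0] [ 418.916 -270.277   62.958] 74.23727715832217 207
star_knob 0.7 [363.7, 324.1] [ 547.561 -283.878   58.053] 112.93820292369594 204
wrist [[  0.27    0.913   0.305  96.853]
 [  0.963  -0.257  -0.086 648.725]
 [  0.      0.317  -0.948 373.901]
 [  0.      0.      0.      1.   ]] [[390.578   0.    318.132]
 [  0.    390.578 240.032]
 [  0.      0.      1.   ]]
```

View pics/scene0.png

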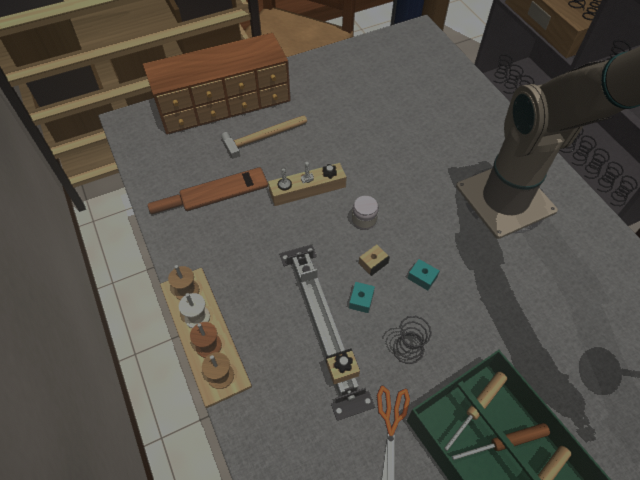

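View pics/side0.png

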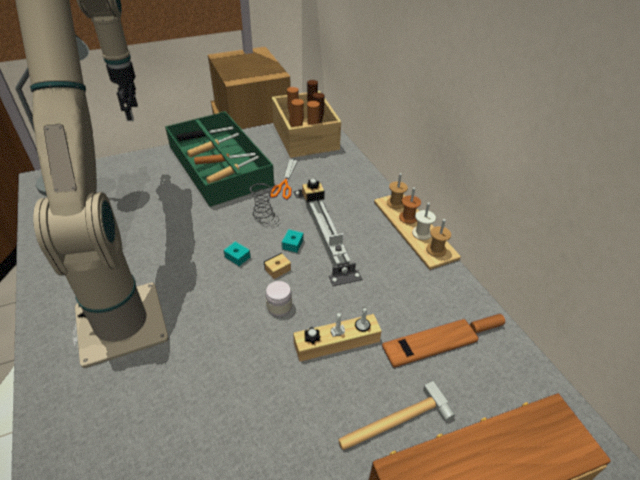

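View pics/wrist0.png

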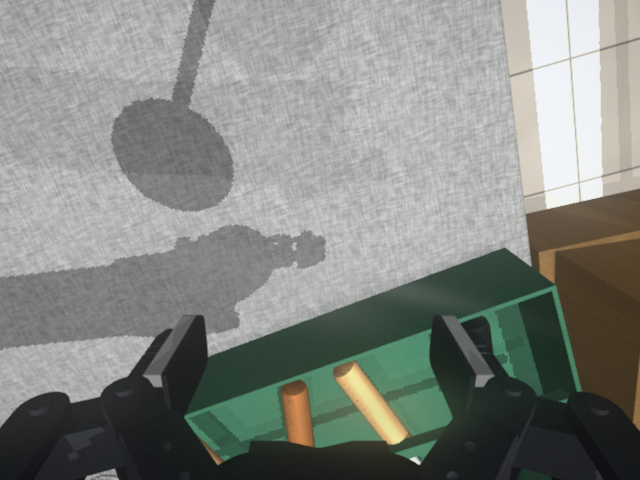

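```bash
python3 - <<'E'
from h import *
np.set_printoptions(precision=2,suppress=True)
for n in ['scene','side']:
    d=cams.get_image(n)
    P,u,v=pts(d)
    m=(abs(P[:,0]-450)<60)&(abs(P[:,1]+100)<60)
    print(n,'table',np.median(P[m],0))
    for k in ['rail','nut','stop','rack']:
        for r in cams.regions_of(n,k)[:3]:
            if r['conf']<.5: continue
            Q,u,v=pts(d,r['pixels']); z=Q[:,2]
            if k=='rail':
                q=Q[(z>37)&(z<45)]
                c=np.median(q,0); w=q[:,:2]-c[:2]; U,S,V=np.linalg.svd(w[np.linalg.norm(w,axis=1)<150]); print('rail',c,V[0],len(q), q.min(0),q.max(0))
                print('knob',np.median(Q[z>90],0), 'ang', np.median(Q[(z>70)&(z<84)],0))
            if k=='nut':
                for a,b in((48,52),(52,62),(70,200)): print('nut',a,np.mean(Q[(z>a)&(z<b)],0),((z>a)&(z<b)).sum())
            if k=='stop':
                q=Q[(z>29)&(z<36)];
                r2=cv2.minAreaRect(q[:,:2].astype(np.float32)); col=d['frame'][v,u].mean(0); print('stop',r2,col)
            if k=='rack':
                q=Q[(z>40)&(z<50)];print('rack',cv2.minAreaRect(q[:,:2].astype(np.float32)))
E
```

```text
scene table [440.47 -92.63   0.83]
rail [630.36 113.98  40.44] [0.12 0.99] 823 [577.22 -67.91  37.01] [684.05 312.15  45.  ]
knob [649.72 256.33  95.22] ang [646.98 250.3   75.32]
stop ((518.0505981445312, 104.0152359008789), (60.79905700683594, 46.77973937988281), 47.72304916381836) [48.95 99.97 95.84]
stop ((346.5969543457031, 114.91705322265625), (52.60328674316406, 59.674461364746094), 29.889789581298828) [47.28 92.73 89.16]
stop ((440.53753662109375, 23.53809356689453), (62.307613372802734, 51.1359748840332), 13.460212707519531) [101.    91.92  69.93]
rack ((489.89190673828125, -270.0562744140625), (63.71492385864258, 211.08409118652344), 84.13766479492188)
side table [ 451.78 -119.05    1.76]
rail [620.    93.14  41.57] [-0.14 -0.99] 394 [573.36 -71.78  37.03] [666.63 308.55  44.98]
knob [642.22 248.5   96.28] ang [629.85 231.15  76.76]
nut 48 [ 548.38 -287.49   50.57] 31
nut 52 [ 548.38 -283.55   55.91] 113
nut 70 [ 549.7  -281.63   96.13] 73
nut 48 [ 486.96 -276.23   50.65] 25
nut 52 [ 484.63 -273.8    55.67] 78
nut 70 [ 484.95 -274.83   95.87] 67
stop ((435.6334228515625, 21.68149185180664), (60.75017547607422, 52.720130920410156), 13.296843528747559) [159.7  136.89  88.29]
stop ((343.6280822753906, 113.09732055664062), (51.257835388183594, 64.40502166748047), 30.964481353759766) [ 28.16 128.23 118.66]
stop ((512.5392456054688, 101.90054321289062), (66.80519104003906, 50.12547302246094), 49.359413146972656) [ 32.94 130.76 121.32]
rack ((486.1728820800781, -272.56341552734375), (59.28683090209961, 210.42230224609375), 83.0335464477539)
```

```bash
cat >> h.py <<'E'
def plan(x,y,z,yawdeg=None):
    s=ctrl.read_state(); p=s['eef_pos']; w=s['tool_rot'][2]
    c,n=np.cos(w),np.sin(w); d=np.array([x,y,z])-p
    dy=0 if yawdeg is None else -((np.radians(yawdeg)-w+np.pi)%(2*np.pi)-np.pi)
    print('t',round(s['clock'],2),'pos',p.round(1),'yaw',np.degrees(w).round(2),'F',s['force'].round(1),'w',round(s['width'],1))
    print('linear',[round(c*d[0]+n*d[1],1),round(n*d[0]-c*d[1],1),round(-d[2],1)],'yaw',round(dy,3),'dist',np.linalg.norm(d).round(0))
E
python3 -c "
from h import *
plan(600,85,256,83)"
```

```text
t 1.7 pos [175.7 625.8 256.3] yaw 74.31 F [ 0.  -0.7 -0.5] w 85.3
linear [np.float64(-405.9), np.float64(554.7), np.float64(0.3)] yaw -0.152 dist 687.0
```

Emit:
{"op": "step_arm", "data": {"linear": [[-406,555,0],[-406,555,0],[-406,555,0],[-406,555,0],[-406,555,0],[-406,555,0],[-406,555,0],[-406,555,0]], "yaw": [-0.152,-0.152,-0.152,-0.152,-0.152,-0.152,-0.152,-0.152], "gripper": [1,1,1,1,1,1,1,1]}}

```text
clock: 2.37
eef_pos: [382.5, 361.9, 256.6]
tool_rot: [3.141, -0.0, 1.449]
force: [0.9, 0.6, -0.4]
width: 85.7
```

```bash
python3 -c "
from h import *
plan(600,85,256,83)"
```

```text
t 2.37 pos [382.5 361.9 256.6] yaw 83.03 F [ 0.9  0.6 -0.4] w 85.7
linear [np.float64(-248.5), np.float64(249.5), np.float64(0.6)] yaw 0.001 dist 352.0
```

Emit:
{"op": "step_arm", "data": {"linear": [[-248,235,0],[-248,235,0],[-248,235,0],[-248,235,0],[-248,235,0],[-248,235,0],[-248,235,0],[-248,235,0]], "yaw": [0,0,0,0,0,0,0,0], "gripper": [1,1,1,1,1,1,1,1]}}

```text
clock: 3.03
eef_pos: [580.7, 93.7, 256.5]
tool_rot: [3.141, -0.0, 1.449]
force: [0.9, 0.6, 0.1]
width: 85.2
```

```bash
python3 - <<'E'
from h import *
d=save('wrist','w1.png'); np.savez('w1.npz',**d)
P,u,v=pts(d); m=(abs(P[:,0]-620)<60)&(abs(P[:,1]-85)<90)&(P[:,2]>38)&(P[:,2]<44)
print(m.sum(), np.median(P[m],0)); 
t=(P[:,2]<8)&(P[:,2]>-8);print('table',np.median(P[t][:,2]))
plan(486,-272.5,175,83)
E
```

```text
3876 [621.01029368  95.43097277  41.0469103 ]
table 0.1695986050754641
t 3.08 pos [586.3  83.  256.7] yaw 82.36 F [ 5.9 -7.1  1.2] w 85.3
linear [np.float64(-365.7), np.float64(-52.1), np.float64(81.7)] yaw -0.011 dist 378.0
```

View pics/w1.png

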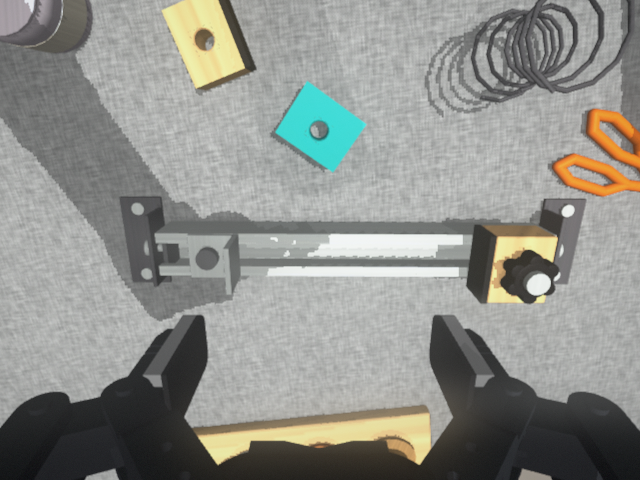

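```bash
python3 - <<'E'
from h import *
d=save('wrist','w2.png'); np.savez('w2.npz',**d)
cv2.imwrite('pics/w2c.png',cv2.resize(d['frame'][190:320,110:600,::-1],None,fx=1.6,fy=1.6))
P,u,v=pts(d)
# top of channel
m=(abs(P[:,0]-620)<70)&(P[:,1]>0)&(P[:,1]<180)&(abs(P[:,2]-41)<2.0)
q=P[m]; c=q.mean(0)
V=np.linalg.svd(q[:,:2]-c[:2],full_matrices=False)[2][0]; V*=np.sign(V[1]); print(c,V,np.degrees(np.arctan2(V[1],V[0])))
N=np.array([V[1],-V[0]])
s=(q[:,:2]-c[:2])@N; print(np.histogram(s,bins=np.arange(-30,31,2)))
# z profile across
a=(P[:,:2]-c[:2]);s=a@N;t=a@V;k=abs(t)<50
for b in range(-32,34,2):
    z=P[k&(abs(s-b)<1),2]
    print(b,len(z),np.percentile(z,[10,50,90]).round(1) if len(z) else '')
E
```

```text
[625.04066075  98.38512829  41.05514543] [0.14799772 0.9889877 ] 81.48909046855128
(array([  0,   0,   0,   0, 104, 329, 424, 374, 376, 262,  98,   0,   0,
         0,   0,   0,   1,   3,   1,   3, 182, 363, 355, 360, 352, 225,
        13,   0,   0,   0]), array([-30, -28, -26, -24, -22, -20, -18, -16, -14, -12, -10,  -8,  -6,
        -4,  -2,   0,   2,   4,   6,   8,  10,  12,  14,  16,  18,  20,
        22,  24,  26,  28,  30]))
-32 789 [-1.000e-01  2.952e+02  2.996e+02]
-30 537 [ -0.4 259.5 298. ]
-28 372 [ -0.4   1.6 273.5]
-26 271 [ -0.8   0.5 267.3]
-24 204 [-0.7  0.2  1.2]
-22 207 [-0.8  0.1  1.5]
-20 1229 [ 0.7 21.9 39.6]
-18 497 [ 7.2 39.5 41.8]
-16 232 [40.1 41.  42. ]
-14 245 [40.1 41.2 42. ]
-12 229 [40.2 41.1 42. ]
-10 104 [40.  41.  41.9]
-8 0 
-6 0 
-4 0 
-2 0 
0 0 
2 65 [1.7 2.6 3.7]
4 170 [1.8 2.7 3.6]
6 190 [1.6 2.7 3.8]
8 187 [1.7 2.6 3.7]
10 220 [ 1.9  2.8 37. ]
12 589 [ 2.3 36.6 41.4]
14 417 [ 2.1 39.8 41.9]
16 402 [ 2.2 40.3 41.8]
18 605 [ 2.2 10.6 41.5]
20 439 [ 4.  15.3 41.6]
22 48 [39.8 40.8 41.6]
24 0 
26 0 
28 0 
30 0 
32 0
```

View pics/w2c.png

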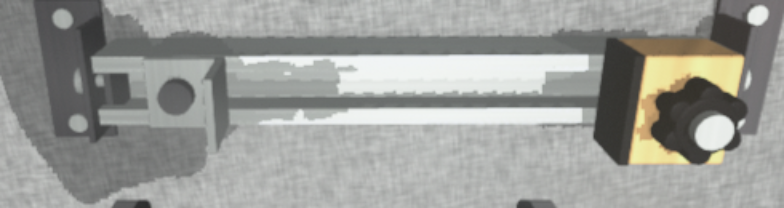

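```bash
python3 - <<'E'
from h import *
from scipy.optimize import minimize
d=dict(np.load('w2.npz')); P,u,v=pts(d)
m=(abs(P[:,0]-620)<70)&(P[:,1]>20)&(P[:,1]<165)&(abs(P[:,2]-41)<2.2)
q=P[m][:,:2]; c0=np.array([625.,93.])
def f(p):
    th=np.radians(p[1]);N=np.array([np.sin(th),-np.cos(th)]);s=abs((q-c0)@N-p[0])
    return np.mean(np.clip(np.abs(s-15.75)-4.75,0,4)**1)
best=min((f((a,t)),a,t) for a in np.arange(-6,6,.25) for t in np.arange(78,87,.1)); print(best)
r=minimize(f,best[1:],method='Nelder-Mead');print(r.x,r.fun)
a,th=r.x;t=np.radians(th);N=np.array([np.sin(t),-np.cos(t)]);V=np.array([np.cos(t),np.sin(t)])
s=(q-c0)@N-a;print(np.histogram(s,bins=np.arange(-24,25,1.))[0])
w=P[:,:2]-c0;S=w@N-a;T=w@V
k=(abs(S)<25)
for lo,hi in((50,70),(43,48)):
  kk=k&(P[:,2]>lo)&(P[:,2]<hi); print(lo,np.histogram(T[kk],bins=np.arange(-160,161,10)))
kk=k&(P[:,2]>45)&(T>0);print('jaw min T',np.percentile(T[kk],[0,1,2,5,10,30])); kk=k&(P[:,2]>45)&(T<0);print('angle max T',np.percentile(T[kk],[100,99,98,95,90,70]))
kk=k&(P[:,2]>93)&(P[:,2]<110);print('knob',np.median(P[kk],0),np.median(T[kk]))
print('centre line pt',c0+N*a, N,V)
E
```

```text
(np.float64(0.008713084095891388), np.float64(0.0), np.float64(82.69999999999973))
[-2.12373838e-02  8.26897321e+01] 0.008669253114380339
[  0   0   0 169 185 164 171 172 170 171 173 178 164  49   0   0   0   0
   0   0   0   0   0   0   0   0   0   0   0   0   0   0   0   0  47 213
 168 157 164 156 166 160 149 164 113   2   0   0]
50 (array([  0,   0,   0,   0,  15, 219, 144,   0, 242,   0,   0,   0,   0,
         0,   0,   0,   0,   0,   0,   0,   0,   0,   0,   0,   0,   0,
         0,   0,   0, 593,   0,   0]), array([-160, -150, -140, -130, -120, -110, -100,  -90,  -80,  -70,  -60,
        -50,  -40,  -30,  -20,  -10,    0,   10,   20,   30,   40,   50,
         60,   70,   80,   90,  100,  110,  120,  130,  140,  150,  160]))
43 (array([  0,   1,   0,   8, 417, 251, 372, 161,  58,   1,   0,   2,   2,
         0,   3,   0,   0,   0,   0,   1,   1,   0,   0,   0,   1,   1,
         1,   1,   0, 128,   0,   0]), array([-160, -150, -140, -130, -120, -110, -100,  -90,  -80,  -70,  -60,
        -50,  -40,  -30,  -20,  -10,    0,   10,   20,   30,   40,   50,
         60,   70,   80,   90,  100,  110,  120,  130,  140,  150,  160]))
jaw min T [ 49.29692606 134.07845299 134.20857324 134.41963901 134.64688395
 142.64153827]
angle max T [-75.03927173 -75.13107211 -75.19530169 -75.27677876 -75.39647826
 -79.40743416]
knob [642.70216083 253.52922853  95.95701955] 161.53612933835586
centre line pt [624.97893524  93.00270229] [ 0.99187166 -0.12724236] [0.12724236 0.99187166]
```

Emit:
{"op": "step_arm", "data": {"linear": [[-366,-52,82],[-366,-52,82],[-366,-52,82],[-366,-52,82],[-366,-52,82],[-366,-52,82],[-366,-52,82],[-366,-52,82]], "yaw": [-0.011,-0.011,-0.011,-0.011,-0.011,-0.011,-0.011,-0.011], "gripper": [1,1,1,1,1,1,1,1]}}

```text
clock: 3.8
eef_pos: [494.5, -220.2, 183.9]
tool_rot: [3.141, 0.0, 1.46]
force: [0.8, -0.6, 0.6]
width: 85.3
```

Emit:
{"op": "step_arm", "data": {"linear": [[-45,-6,9],[-45,-6,9],[-45,-6,9]], "yaw": [0,0,0], "gripper": [1,1,1]}}

```text
clock: 4.05
eef_pos: [482.3, -266.5, 174.6]
tool_rot: [-3.14, 0.002, 1.453]
force: [1.1, 0.1, 0.7]
width: 85.3
```

```bash
python3 - <<'E'
from h import *
d=save('wrist','w3.png'); np.savez('w3.npz',**d)
plan(486,-272.5,175,83)
for k in ['nut','levelling_foot','stud_top']:
  for r in cams.regions_of('wrist',k)[:3]:
    P,_,_=pts(d,r['pixels']); print(k,r['conf'],r['pixel'],np.median(P,0))
E
```

```text
t 4.1 pos [ 483.7 -263.6  174.9] yaw 83.48 F [-0.4  0.6 -0.3] w 85.1
linear [np.float64(-8.6), np.float64(3.3), np.float64(-0.1)] yaw 0.008 dist 9.0
nut 0.64 [310.0, 344.0] [ 546.66320032 -277.30153067   57.81207344]
nut 0.34 [27.1, 326.1] [ 533.3866204  -499.300876     19.79811979]
levelling_foot 0.93 [313.9, 344.7] [ 546.60161856 -277.29242356   57.98244782]
stud_top 0.66 [310.3, 256.0] [ 481.93316436 -269.12561376   57.06566522]
```

View pics/w3.png

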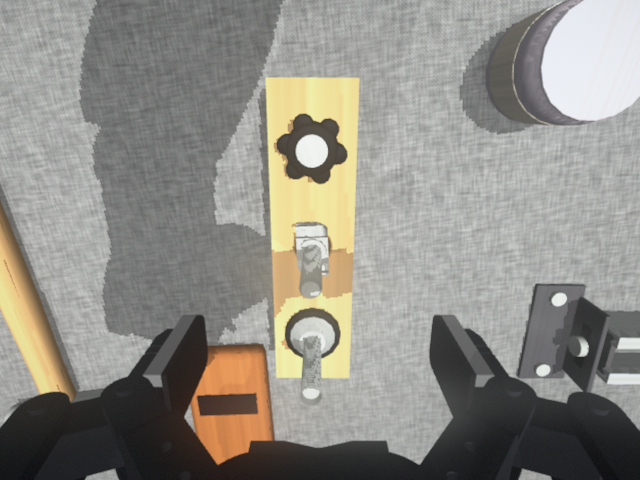

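```bash
python3 - <<'E'
from h import *
d=save('wrist','w4.png'); np.savez('w4.npz',**d)
cv2.imwrite('pics/w4c.png',cv2.resize(d['frame'][205:315,260:370,::-1],None,fx=5,fy=5,interpolation=cv2.INTER_CUBIC))
P,u,v=pts(d)
k=(abs(P[:,0]-483)<30)&(abs(P[:,1]+270)<25)
for lo,hi in((49,53.5),(53.5,58),(65,105),(108,116)):
    q=P[k&(P[:,2]>lo)&(P[:,2]<hi)]; 
    if len(q)>2: print(lo,len(q),q.mean(0),cv2.minAreaRect(q[:,:2].astype(np.float32)))
q=P[k&(P[:,2]>43)&(P[:,2]<47)];print(np.median(q,0))
plan(483,-270,175,83)
E
```

```text
49 383 [ 478.7631999  -268.39681996   51.93528071] ((486.0317077636719, -270.0277099609375), (20.284303665161133, 33.15389633178711), 85.63709259033203)
53.5 647 [ 483.31840806 -269.7042871    55.50316913] ((486.6631164550781, -270.1924133300781), (20.530929565429688, 34.88810729980469), 85.34898376464844)
65 507 [ 482.47612879 -269.2921415    86.90787822] ((483.4955749511719, -269.42755126953125), (11.752222061157227, 5.461352825164795), 76.29798126220703)
108 389 [ 485.813945   -269.99879344  111.46693811] ((486.3703308105469, -270.1746826171875), (11.404684066772461, 11.038074493408203), 83.78471374511719)
[ 474.37199615 -266.77195033   45.05485876]
t 4.3 pos [ 485.3 -260.6  175.5] yaw 83.85 F [ 0.9 -0.4 -0.8] w 85.5
linear [np.float64(-9.6), np.float64(-1.2), np.float64(0.5)] yaw 0.015 dist 10.0
```

View pics/w4c.png

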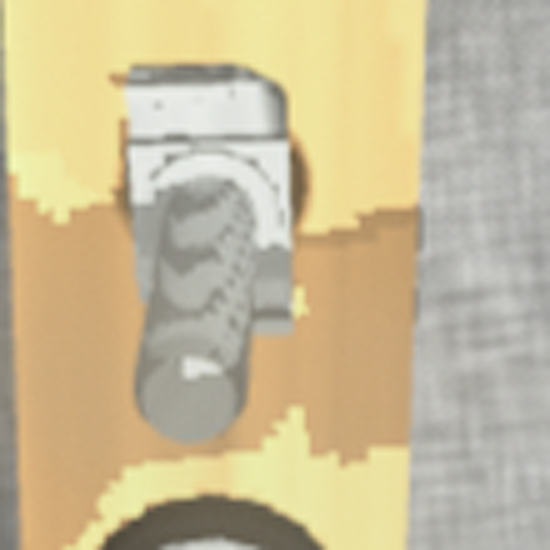

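```bash
python3 -c "
from h import *
plan(486.5,-270.1,96,85.35)"
```

```text
t 4.3 pos [ 485.3 -260.6  175.5] yaw 83.85 F [ 0.9 -0.4 -0.8] w 85.5
linear [np.float64(-9.3), np.float64(2.2), np.float64(79.5)] yaw -0.026 dist 80.0
```

Emit:
{"op": "step_arm", "data": {"linear": [[-9.3,2.2,20],[-9.3,2.2,40],[-9.3,2.2,60],[-9.3,2.2,79.5],[-9.3,2.2,79.5],[-9.3,2.2,79.5]], "yaw": [-0.026,-0.026,-0.026,-0.026,-0.026,-0.026], "gripper": [1,1,1,1,1,1]}}

```text
clock: 4.8
eef_pos: [485.5, -270.6, 95.3]
tool_rot: [-3.14, -0.001, 1.488]
force: [0.9, -0.3, 0.4]
width: 85.7
```

```bash
python3 -c "
from h import *
plan(486.5,-270.1,96,85.35)
d=save('wrist','w5.png')
P,u,v=pts(d);k=(abs(P[:,0]-486)<12)&(abs(P[:,1]+270)<12)&(P[:,2]>108)&(P[:,2]<116)
print(k.sum(),cv2.minAreaRect(P[k][:,:2].astype(np.float32)))
"
```

```text
t 4.8 pos [ 485.5 -270.6   95.3] yaw 85.27 F [ 0.9 -0.3  0.4] w 85.7
linear [np.float64(0.6), np.float64(0.9), np.float64(-0.7)] yaw -0.001 dist 1.0
1021 ((485.991943359375, -270.0865783691406), (11.417280197143555, 11.172333717346191), 54.37551498413086)
```

View pics/w5.png

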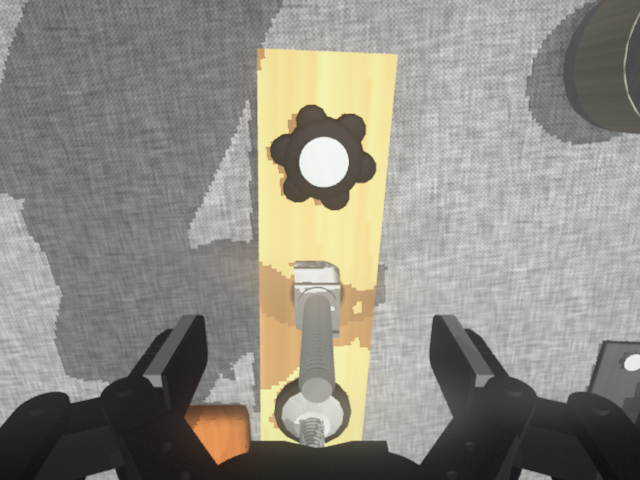

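Emit:
{"op": "step_arm", "data": {"linear": [[0.5,0.5,0],[0.5,0.5,0],[0.5,0.5,0],[0.5,0.5,0],[0.5,0.5,0],[0.5,0.5,0],[0.5,0.5,0],[0.5,0.5,0]], "yaw": [0,0,0,0,0,0,0,0], "gripper": [-1,-1,-1,-1,-1,-1,-1,-1]}}

```text
clock: 5.52
eef_pos: [485.9, -271.9, 95.9]
tool_rot: [3.141, 0.0, 1.486]
force: [-1.0, 0.8, 4.0]
width: 10.5
```

```bash
python3 -c "
from h import *
plan(628.7,122.3,180,-7.3)"
```

```text
t 5.52 pos [ 485.9 -271.9   95.9] yaw 85.13 F [-1.   0.8  4. ] w 10.5
linear [np.float64(404.9), np.float64(108.8), np.float64(-84.1)] yaw 1.613 dist 428.0
```

Emit:
{"op": "step_arm", "data": {"linear": [[0,0,-15],[0,0,-40],[0,0,-70],[0,0,-95],[0,0,-95]], "yaw": [0,0,0,0,0], "gripper": [-1,-1,-1,-1,-1]}}

```text
clock: 5.93
eef_pos: [488.3, -273.2, 195.0]
tool_rot: [3.134, 0.003, 1.486]
force: [1.3, -0.5, -0.6]
width: 10.7
```

```bash
python3 -c "
from h import *
plan(628.7,122.3,170,-7.3)
d=save('wrist','w6.png');np.savez('w6.npz',**d)"
```

```text
t 5.93 pos [ 488.3 -273.2  195. ] yaw 85.12 F [ 1.3 -0.5 -0.6] w 10.7
linear [np.float64(406.0), np.float64(106.2), np.float64(25.0)] yaw 1.613 dist 420.0
```

View pics/w6.png

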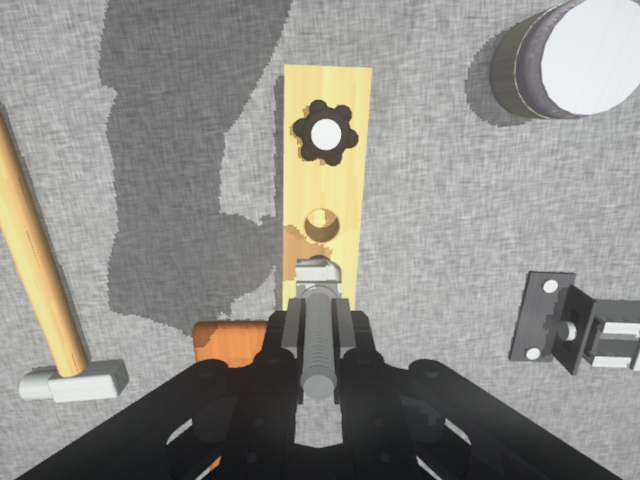

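Emit:
{"op": "step_arm", "data": {"linear": [[406,106,10],[406,106,10],[406,106,10],[406,106,10],[406,106,10],[406,106,10],[406,106,10],[406,106,10]], "yaw": [1.613,1.613,1.613,1.613,1.613,1.613,1.613,1.613], "gripper": [-1,-1,-1,-1,-1,-1,-1,-1]}}

```text
clock: 6.65
eef_pos: [596.3, 44.3, 180.9]
tool_rot: [-3.141, 0.003, 0.48]
force: [0.1, -1.5, -1.1]
width: 10.6
```

```bash
python3 -c "
from h import *
plan(628.7,122.3,170,-7.3)"
```

```text
t 6.65 pos [596.3  44.3 180.9] yaw 27.49 F [ 0.1 -1.5 -1.1] w 10.6
linear [np.float64(64.7), np.float64(-54.2), np.float64(10.9)] yaw 0.607 dist 85.0
```

Emit:
{"op": "step_arm", "data": {"linear": [[65,-54,5],[65,-54,5],[65,-54,5],[65,-54,5],[65,-54,5],[65,-54,5],[65,-54,5]], "yaw": [0.607,0.607,0.607,0.607,0.607,0.607,0.607], "gripper": [-1,-1,-1,-1,-1,-1,-1]}}

```text
clock: 7.23
eef_pos: [628.3, 120.3, 176.0]
tool_rot: [3.14, 0.002, -0.118]
force: [-0.4, 0.3, -0.6]
width: 10.6
```

```bash
cat >> h.py <<'E'
def nutfit(d):
    # plate pose in world from wrist depth
    s=ctrl.read_state();p=s['eef_pos'];P,u,v=pts(d)
    zr=P[:,2]-p[2]
    k=(np.linalg.norm(P[:,:2]-p[:2],axis=1)<30)
    print('zr hist',np.histogram(zr[k],bins=np.arange(-64,-20,2)))
    return P,zr,k
E
python3 -c "
from h import *
plan(628.7,122.3,170,-7.3)
d=save('wrist','w7.png');np.savez('w7.npz',**d)
nutfit(d)"
```

```text
t 7.23 pos [628.3 120.3 176. ] yaw -6.77 F [-0.4  0.3 -0.6] w 10.6
linear [np.float64(0.1), np.float64(-2.0), np.float64(6.0)] yaw 0.009 dist 6.0
zr hist (array([  0,   0,   0,   0,   0,   4,  44,  74,  63, 430, 319, 591, 172,
        52,  53,  58,  57,  66,  56,  67,  58]), array([-64, -62, -60, -58, -56, -54, -52, -50, -48, -46, -44, -42, -40,
       -38, -36, -34, -32, -30, -28, -26, -24, -22]))
```

View pics/w7.png

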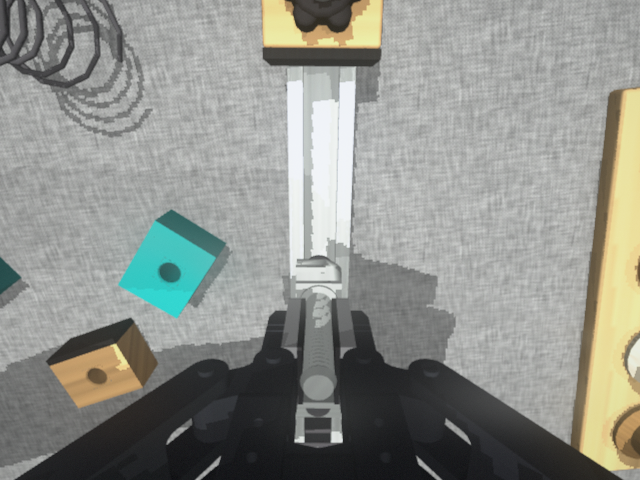

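```bash
cat >> h.py <<'E'
from scipy.optimize import minimize
def railfit(d,x0=626,tmax=130,tmin=20):
    P,u,v=pts(d); th0=np.radians(82.69);c0=np.array([628.7,122.3]);N0=np.array([np.sin(th0),-np.cos(th0)]);V0=np.array([np.cos(th0),np.sin(th0)])
    w=P[:,:2]-c0; m=(abs(w@N0)<27)&(w@V0>tmin)&(w@V0<tmax)&(abs(P[:,2]-41)<2.2); q=P[m][:,:2]
    def f(p):
        th=np.radians(p[1]);N=np.array([np.sin(th),-np.cos(th)]);s=abs((q-c0)@N-p[0])
        return np.mean(np.clip(np.abs(s-15.75)-4.75,0,4))
    b=min((f((a,t)),a,t) for a in np.arange(-5,5,.25) for t in np.arange(80,86,.2))
    r=minimize(f,b[1:],method='Nelder-Mead'); print('rail n',m.sum(),'off',r.x[0].round(2),'ang',r.x[1].round(2),'res',r.fun.round(3)); return r.x
def platefit(d,lo=-45.5,hi=-37.5):
    s=ctrl.read_state();p=s['eef_pos'];P,u,v=pts(d);zr=P[:,2]-p[2]
    k=(np.linalg.norm(P[:,:2]-p[:2],axis=1)<24)&(zr>lo)&(zr<hi); q=P[k][:,:2]
    r=cv2.minAreaRect(q.astype(np.float32)); print('plate',len(q),r,'rel tcp',np.array(r[0])-p[:2],'yaw',np.degrees(s['tool_rot'][2]))
    return r
E
python3 -c "
from h import *
d=dict(np.load('w7.npz'))
railfit(d);platefit(d);platefit(d,-42,-39)
d=save('wrist','w8.png');railfit(d);platefit(d)
"
```

```text
rail n 4315 off 0.02 ang 82.7 res 0.026
plate 1491 ((629.0093994140625, 129.42327880859375), (16.206331253051758, 20.35139274597168), 82.65895080566406) rel tcp [0.40974301 9.11622059] yaw -6.773411520133626
plate 731 ((628.9425048828125, 129.50877380371094), (16.067062377929688, 20.28203010559082), 83.6150894165039) rel tcp [0.34284848 9.20171559] yaw -6.773411520133626
rail n 4237 off 0.02 ang 82.72 res 0.02
plate 1494 ((629.2921752929688, 129.46730041503906), (16.362552642822266, 20.3129940032959), 82.89901733398438) rel tcp [0.48333961 9.28811418] yaw -6.81722064901261
```

Emit:
{"op": "step_arm", "data": {"linear": [[0.4,-2,20],[0.4,-2,40],[0.4,-2,60],[0.4,-2,79],[0.4,-2,79],[0.4,-2,79]], "yaw": [0,0,0,0,0,0], "gripper": [-1,-1,-1,-1,-1,-1]}}

```text
clock: 7.83
eef_pos: [629.2, 122.0, 97.9]
tool_rot: [3.141, 0.002, -0.121]
force: [-0.3, 0.2, -1.0]
width: 10.6
```

```bash
python3 -c "
from h import *
plan(628.7,122.3,72.5)
d=save('wrist','w9.png');r=railfit(d);p=platefit(d)
th=np.radians(r[1]);print('plate lateral vs rail',(np.array(p[0])-[628.7,122.3])@[np.sin(th),-np.cos(th)]-r[0])
"
```

```text
t 7.83 pos [629.2 122.   97.9] yaw -6.91 F [-0.3  0.2 -1. ] w 10.6
linear [np.float64(-0.6), np.float64(-0.3), np.float64(25.4)] yaw 0 dist 25.0
rail n 8742 off -0.02 ang 82.73 res 0.019
plate 1367 ((629.9111328125, 131.01547241210938), (17.08913230895996, 20.323261260986328), 83.1364517211914) rel tcp [-0.40311023  9.0511194 ] yaw -6.923119923478779
plate lateral vs rail 0.12095996709079611
```

View pics/w9.png

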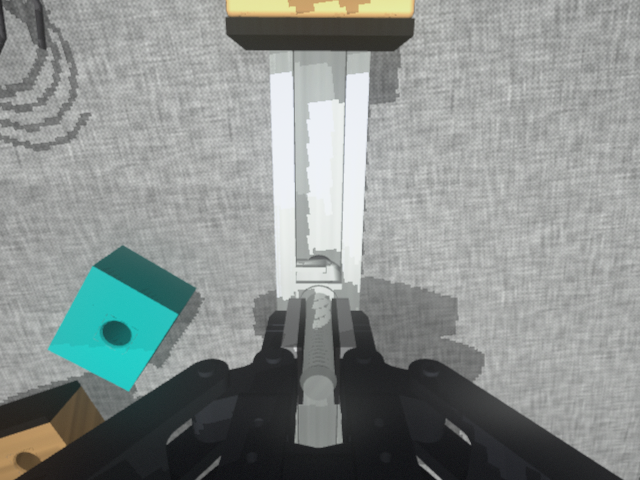

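Emit:
{"op": "step_arm", "data": {"linear": [[0,0,3],[0,0,6],[0,0,9],[0,0,9]], "yaw": [0.005,0.005,0.005,0.005], "gripper": [-1,-1,-1,-1]}}

```text
clock: 8.22
eef_pos: [630.8, 122.5, 91.7]
tool_rot: [-3.14, -0.002, -0.126]
force: [-2.4, 0.5, 7.9]
width: 10.7
```

```bash
python3 -c "
from h import *
plan(628.7,122.3,72.5)
d=save('wrist','w10.png');r=railfit(d);p=platefit(d)
th=np.radians(r[1]);print('plate lateral vs rail',(np.array(p[0])-[628.7,122.3])@[np.sin(th),-np.cos(th)]-r[0])
plan(628.7,122.3,72.5)
cv2.imwrite('pics/w10c.png',cv2.resize(d['frame'][220:350,250:390,::-1],None,fx=4,fy=4))
"
```

```text
t 8.22 pos [630.8 122.5  91.7] yaw -7.21 F [-2.4  0.5  7.9] w 10.7
linear [np.float64(-2.1), np.float64(0.5), np.float64(19.2)] yaw 0 dist 19.0
rail n 9298 off -0.02 ang 82.73 res 0.015
plate 1515 ((631.7035522460938, 131.5242919921875), (16.674419403076172, 20.341293334960938), 82.71742248535156) rel tcp [0.87868937 8.98218459] yaw -7.209983978179115
plate lateral vs rail 1.8288839955467004
t 8.27 pos [630.8 122.5  91.7] yaw -7.21 F [-2.   0.   8.6] w 10.7
linear [np.float64(-2.1), np.float64(0.5), np.float64(19.2)] yaw 0 dist 19.0
```

View pics/w10c.png

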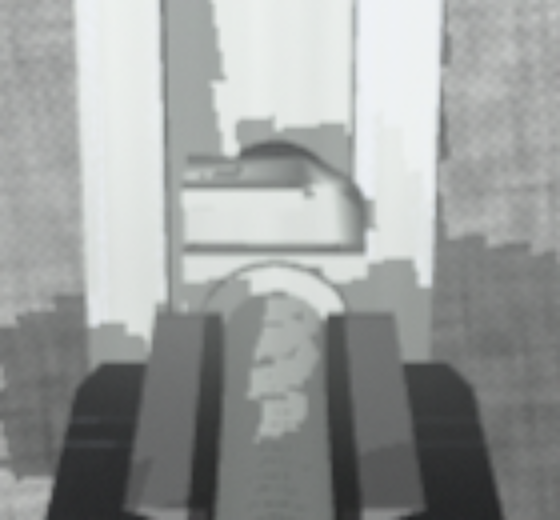

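Emit:
{"op": "step_arm", "data": {"linear": [[-1.8,0,-6],[-1.8,0,-6],[-1.8,0,-6]], "yaw": [0,0,0], "gripper": [-1,-1,-1]}}

```text
clock: 8.52
eef_pos: [628.3, 122.8, 96.1]
tool_rot: [-3.141, -0.001, -0.126]
force: [-0.4, 1.0, -1.3]
width: 10.6
```

```bash
cat >> h.py <<'E'
def chk(fn):
    d=save('wrist',fn);r=railfit(d);p=platefit(d);th=np.radians(r[1]);print('plate lateral vs rail',((np.array(p[0])-[628.7,122.3])@[np.sin(th),-np.cos(th)]-r[0]).round(2))
    return d
E
python3 -c "
from h import *
for i in range(2):
    plan(628.7,122.3,72.5);chk('w11.png')"
```

```text
t 8.52 pos [628.3 122.8  96.1] yaw -7.2 F [-0.4  1.  -1.3] w 10.6
linear [np.float64(0.4), np.float64(0.5), np.float64(23.6)] yaw 0 dist 24.0
rail n 8869 off -0.01 ang 82.75 res 0.027
plate 1508 ((629.2484741210938, 132.12847900390625), (15.90351390838623, 20.468460083007812), 81.76649475097656) rel tcp [1.05973893 9.29624792] yaw -7.205202976306774
plate lateral vs rail -0.69
t 8.57 pos [628.2 122.8  95.8] yaw -7.21 F [ 0.6  0.4 -1. ] w 10.3
linear [np.float64(0.6), np.float64(0.5), np.float64(23.3)] yaw 0 dist 23.0
rail n 8929 off -0.03 ang 82.73 res 0.032
plate 1520 ((629.0173950195312, 131.94432067871094), (16.24463653564453, 20.372480392456055), 82.10160064697266) rel tcp [0.97367719 9.14856146] yaw -7.207698923768155
plate lateral vs rail -0.88
```

Emit:
{"op": "step_arm", "data": {"linear": [[0.7,0,0],[0.7,0,1],[0.7,0,1]], "yaw": [-0.002,-0.002,-0.002], "gripper": [-1,-1,-1]}}

```text
clock: 8.87
eef_pos: [628.7, 122.5, 94.2]
tool_rot: [3.141, 0.001, -0.124]
force: [0.3, 0.1, -1.2]
width: 10.2
```

```bash
python3 -c "
from h import *
for i in range(2):
    plan(628.7,122.3,72.5);chk('w12.png')"
```

```text
t 8.87 pos [628.7 122.5  94.2] yaw -7.1 F [ 0.3  0.1 -1.2] w 10.2
linear [np.float64(0.0), np.float64(0.2), np.float64(21.7)] yaw 0 dist 22.0
rail n 9071 off -0.04 ang 82.72 res 0.022
plate 1501 ((629.5211181640625, 131.5369873046875), (16.873367309570312, 20.421890258789062), 82.37350463867188) rel tcp [0.82391724 9.04509086] yaw -7.108697076124977
plate lateral vs rail -0.32
t 8.92 pos [628.7 122.5  94.3] yaw -7.11 F [ 0.3 -0.3 -0.4] w 10.5
linear [np.float64(0.0), np.float64(0.2), np.float64(21.8)] yaw 0 dist 22.0
rail n 9045 off -0.03 ang 82.72 res 0.018
plate 1499 ((629.4447021484375, 131.45384216308594), (16.57900047302246, 20.306699752807617), 82.7601318359375) rel tcp [0.72795726 8.97807917] yaw -7.109065325235133
plate lateral vs rail -0.39
```

Emit:
{"op": "step_arm", "data": {"linear": [[0.35,0,0],[0.35,0,1.5],[0.35,0,3],[0.35,0,4.5],[0.35,0,4.5]], "yaw": [0,0,0,0,0], "gripper": [-1,-1,-1,-1,-1]}}

```text
clock: 9.38
eef_pos: [628.9, 122.5, 89.7]
tool_rot: [3.141, 0.001, -0.124]
force: [-0.3, -0.5, -0.8]
width: 10.7
```

```bash
python3 -c "
from h import *
for i in range(2):
    plan(628.7,122.3,72.5);chk('w13.png')"
```

```text
t 9.38 pos [628.9 122.5  89.7] yaw -7.11 F [-0.3 -0.5 -0.8] w 10.7
linear [np.float64(-0.2), np.float64(0.3), np.float64(17.2)] yaw 0 dist 17.0
rail n 9573 off 0.01 ang 82.77 res 0.03
plate 1510 ((629.6775512695312, 131.55349731445312), (16.74591636657715, 20.344043731689453), 82.76273345947266) rel tcp [0.68876146 9.053241  ] yaw -7.106613681119736
plate lateral vs rail -0.21
t 9.43 pos [629.  122.5  89.8] yaw -7.11 F [-0.2  0.6 -0.9] w 10.2
linear [np.float64(-0.3), np.float64(0.2), np.float64(17.3)] yaw 0 dist 17.0
rail n 9556 off -0.04 ang 82.73 res 0.03
plate 1501 ((629.7495727539062, 131.4299774169922), (16.665136337280273, 20.388628005981445), 82.84847259521484) rel tcp [0.64403628 8.95474536] yaw -7.1084138648803465
plate lateral vs rail -0.07
```

Emit:
{"op": "step_arm", "data": {"linear": [[0,0,2],[0,0,4],[0,0,6],[0,0,6]], "yaw": [0,0,0,0], "gripper": [-1,-1,-1,-1]}}

```text
clock: 9.82
eef_pos: [628.8, 122.5, 83.6]
tool_rot: [3.141, 0.001, -0.124]
force: [-0.1, -0.2, -0.7]
width: 10.8
```

Emit:
{"op": "step_arm", "data": {"linear": [[0,0,2],[0,0,4],[0,0,6],[0,0,6],[0,0,6]], "yaw": [0,0,0,0,0], "gripper": [-1,-1,-1,-1,-1]}}

```text
clock: 10.23
eef_pos: [629.3, 122.5, 78.9]
tool_rot: [-3.141, -0.0, -0.124]
force: [-2.7, -0.3, 6.7]
width: 10.6
```

Emit:
{"op": "step_arm", "data": {"linear": [[0,0,2],[0,0,4],[0,0,6],[0,0,8],[0,0,8]], "yaw": [0,0,0,0,0], "gripper": [-1,-1,-1,-1,-1]}}

```text
clock: 10.65
eef_pos: [629.5, 122.5, 72.2]
tool_rot: [-3.14, -0.0, -0.124]
force: [-6.0, 0.1, 17.8]
width: 10.4
```

Emit:
{"op": "step_arm", "data": {"linear": [[0,0,0],[0,0,0],[0,0,0],[0,0,0],[0,0,0],[0,0,0],[0,0,0],[0,0,0]], "yaw": [0.12,0.24,0.36,0.48,0.6,0.7,0.8,0.8], "gripper": [-1,-1,-1,-1,-1,-1,-1,-1]}}

```text
clock: 11.32
eef_pos: [631.2, 122.3, 72.9]
tool_rot: [-3.138, -0.003, -0.928]
force: [-1.9, 1.1, 15.8]
width: 10.5
```

```bash
python3 -c "
from h import *
print(ctrl.read_state()['torque'])
plan(628.7,122.3,72.5);d=save('wrist','w14.png')"
```

```text
[ 0.0692849   0.57027868 -0.05173727]
t 11.32 pos [631.2 122.3  72.9] yaw -53.17 F [-1.9  1.1 15.8] w 10.5
linear [np.float64(-1.5), np.float64(2.0), np.float64(0.4)] yaw 0 dist 3.0
```

View pics/w14.png

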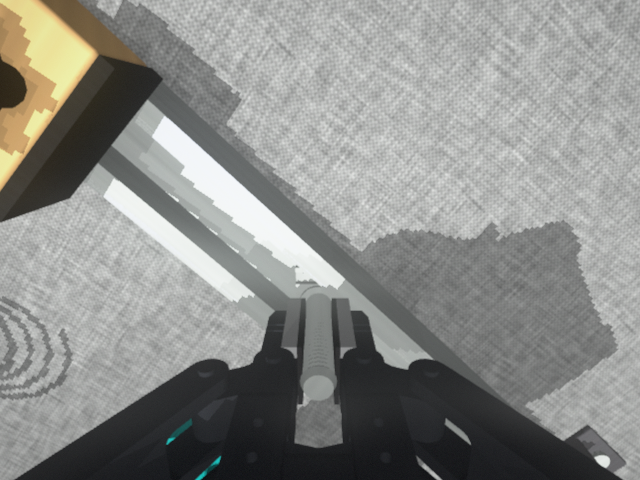

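Emit:
{"op": "step_arm", "data": {"linear": [[-1.2,1.6,0.5],[-1.2,1.6,0.5],[-1.2,1.6,0.5],[-1.2,1.6,0.5],[-1.2,1.6,0.5],[-1.2,1.6,0.5],[-1.2,1.6,0.5],[-1.2,1.6,0.5]], "yaw": [0,0.12,0.24,0.36,0.48,0.6,0.7,0.76], "gripper": [-1,-1,-1,-1,-1,-1,-1,-1]}}

```text
clock: 12.03
eef_pos: [630.6, 122.0, 73.0]
tool_rot: [-3.134, 0.001, -1.688]
force: [0.4, -0.3, 16.5]
width: 10.5
```

```bash
python3 -c "
from h import *
print(ctrl.read_state()['torque'])
plan(628.9,122.3,72.5,-97.25);d=save('wrist','w15.png')
cv2.imwrite('pics/w15c.png',cv2.resize(d['frame'][220:400,220:420,::-1],None,fx=3,fy=3))"
```

```text
[-0.01442225  0.03091689  0.03304774]
t 12.03 pos [630.6 122.   73. ] yaw -96.74 F [ 0.4 -0.3 16.5] w 10.5
linear [np.float64(-0.1), np.float64(1.8), np.float64(0.5)] yaw 0.009 dist 2.0
```

View pics/w15c.png

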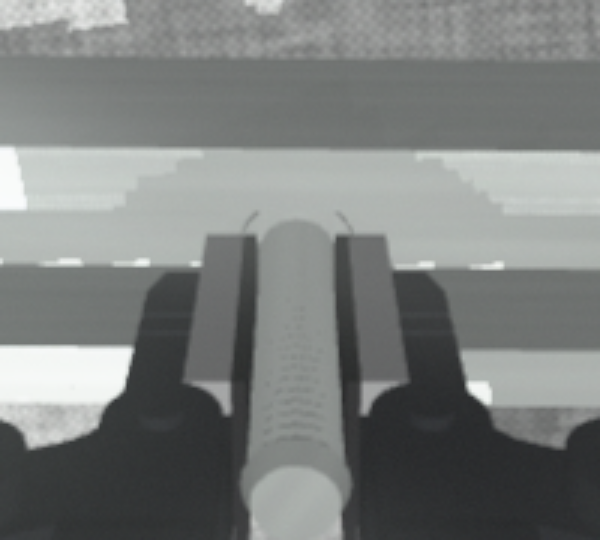

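Emit:
{"op": "step_arm", "data": {"linear": [[0,0.8,0],[0,0.8,-2],[0,0.8,-4],[0,0.8,-6],[0,0.8,-6]], "yaw": [0.009,0.009,0.009,0.009,0.009], "gripper": [-1,-1,-1,-1,-1]}}

```text
clock: 12.5
eef_pos: [630.1, 122.1, 77.4]
tool_rot: [-3.133, -0.0, -1.693]
force: [4.8, -1.0, 4.7]
width: 10.6
```

Emit:
{"op": "step_arm", "data": {"linear": [[0,-0.5,-1],[0,-0.5,-2],[0,-0.5,-2]], "yaw": [0,0,0], "gripper": [-1,-1,-1]}}

```text
clock: 12.75
eef_pos: [630.1, 122.1, 77.6]
tool_rot: [-3.135, -0.001, -1.693]
force: [7.0, -1.2, -6.0]
width: 10.5
```

Emit:
{"op": "step_arm", "data": {"linear": [[0,-0.8,1],[0,-0.8,1]], "yaw": [0,0], "gripper": [-1,-1]}}

```text
clock: 12.92
eef_pos: [630.3, 122.1, 77.5]
tool_rot: [-3.136, -0.0, -1.693]
force: [5.0, -1.1, 0.6]
width: 10.4
```

Emit:
{"op": "step_arm", "data": {"linear": [[0,0,0],[0,0,0],[0,0,0],[0,0,0],[0,0,0]], "yaw": [0,0,0,0,0], "gripper": [0.2,0.2,0.2,0.2,0.2]}}

```text
clock: 13.33
eef_pos: [627.1, 122.6, 76.4]
tool_rot: [3.14, 0.0, -1.693]
force: [-0.8, -1.0, -0.0]
width: 51.5
```

Emit:
{"op": "step_arm", "data": {"linear": [[0,0,-30],[0,0,-60],[0,0,-100],[0,0,-120],[0,0,-120],[0,0,-120]], "yaw": [0,0,0,0,0,0], "gripper": [1,1,1,1,1,1]}}

```text
clock: 13.83
eef_pos: [628.0, 122.6, 197.8]
tool_rot: [-3.14, 0.001, -1.693]
force: [-0.9, 0.1, -0.2]
width: 85.8
```

```bash
python3 -c "
from h import *
plan(590,122.3,200,-97.25);d=save('wrist','w16.png');np.savez('w16.npz',**d)
P,u,v=pts(d);k=(abs(P[:,0]-629)<25)&(abs(P[:,1]-122)<25)
for lo,hi in((88,99),(45,85),(30,44),(15,36)):
    q=P[k&(P[:,2]>lo)&(P[:,2]<hi)]; print(lo,len(q),np.median(q,0),cv2.minAreaRect(q[:,:2].astype(np.float32)))
q=P[k&(P[:,2]>85)];print(np.median(q[:,2]))
cv2.imwrite('pics/w16c.png',cv2.resize(d['frame'][200:350,220:420,::-1],None,fx=4,fy=4))"
```

```text
t 13.83 pos [628.  122.6 197.8] yaw -96.99 F [-0.9  0.1 -0.2] w 85.8
linear [np.float64(4.9), np.float64(37.7), np.float64(-2.2)] yaw 0.005 dist 38.0
88 297 [629.96417469 122.70796855  93.2034665 ] ((629.2052612304688, 122.99500274658203), (10.761305809020996, 11.788259506225586), 7.543368339538574)
45 299 [633.76114102 122.19993746  67.29570857] ((632.2203979492188, 122.44208526611328), (11.763991355895996, 5.6168718338012695), 85.06671142578125)
30 2280 [637.41921647 120.30410332  40.63079053] ((628.3494262695312, 122.1541748046875), (55.105430603027344, 41.57408142089844), 82.79984283447266)
15 501 [648.03668807 121.98318364  28.69750215] ((632.9066162109375, 122.16268920898438), (53.99787902832031, 32.44784927368164), 82.70862579345703)
253.07952998992977
```

View pics/w16c.png

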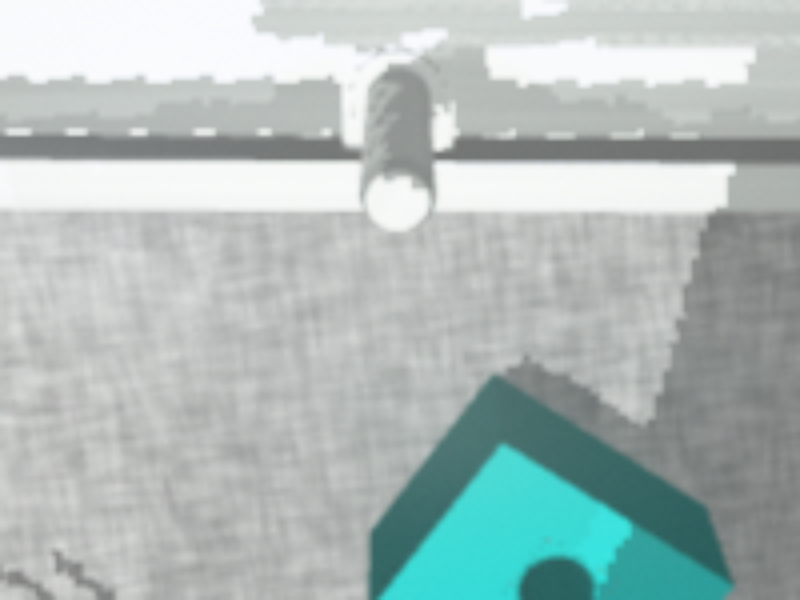

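```bash
python3 -c "
from h import *
d=dict(np.load('w16.npz'));P,u,v=pts(d)
th=np.radians(82.7);N=np.array([np.sin(th),-np.cos(th)]);V=np.array([np.cos(th),np.sin(th)])
w=P[:,:2]-[628.7,122.3];S=w@N;T=w@V
k=(abs(S)<10)&(abs(T)<20)&(P[:,2]>34.5)&(P[:,2]<38.5)
print(k.sum(),cv2.minAreaRect(P[k][:,:2].astype(np.float32)))
for s in range(-10,11,2):
    kk=k&(abs(S-s)<1)
    if kk.sum()>3: print(s,kk.sum(),T[kk].min().round(1),T[kk].max().round(1),np.median(P[kk,2]).round(1))
k=(S>-30)&(S<30)&(abs(T)<20)&(P[:,2]>88)&(P[:,2]<97);print('stud',S[k].min(),S[k].max(),T[k].min(),T[k].max())
"
```

```text
359 ((628.5602416992188, 122.66317749023438), (20.289762496948242, 19.179853439331055), 83.5765609741211)
-10 5 7.4 10.3 36.1
-8 26 -9.9 10.4 36.5
-6 24 -9.8 10.3 36.7
-4 25 -9.8 10.3 36.8
-2 27 -9.8 10.3 37.7
0 25 -9.8 10.3 37.5
2 30 -9.7 10.3 37.4
4 44 -9.7 10.3 37.3
6 60 -9.6 10.3 37.3
8 68 -9.6 10.3 37.1
10 25 -9.6 10.2 36.8
stud -5.614170504098198 5.763819123972521 -5.468769376063517 6.198252697620895
```

```bash
python3 -c "
from h import *
plan(437,25,190,13.4)"
```

```text
t 13.88 pos [627.1 122.9 196.2] yaw -96.99 F [-0.3 -0.8 -0.3] w 85.1
linear [np.float64(120.3), np.float64(176.8), np.float64(6.2)] yaw -1.927 dist 214.0
```

Emit:
{"op": "step_arm", "data": {"linear": [[120,177,0],[120,177,0],[120,177,0],[120,177,0],[120,177,0],[120,177,0],[120,177,0],[120,177,0]], "yaw": [-1.92,-1.92,-1.92,-1.92,-1.92,-1.92,-1.92,-1.92], "gripper": [1,1,1,1,1,1,1,1]}}

```text
clock: 14.55
eef_pos: [435.3, 25.0, 195.7]
tool_rot: [3.14, 0.003, -0.688]
force: [0.7, 0.2, 0.2]
width: 85.4
```

```bash
python3 -c "
from h import *
plan(437,25,190,13.4)"
```

```text
t 14.55 pos [435.3  25.  195.7] yaw -39.39 F [0.7 0.2 0.2] w 85.4
linear [np.float64(1.3), np.float64(-1.1), np.float64(5.7)] yaw -0.921 dist 6.0
```

Emit:
{"op": "step_arm", "data": {"linear": [[0,0,5],[0,0,5],[0,0,5],[0,0,5],[0,0,5],[0,0,5],[0,0,5],[0,0,5]], "yaw": [-0.92,-0.92,-0.92,-0.92,-0.92,-0.92,-0.92,-0.92], "gripper": [1,1,1,1,1,1,1,1]}}

```text
clock: 15.22
eef_pos: [436.1, 25.2, 190.5]
tool_rot: [-3.141, 0.003, 0.233]
force: [-1.1, -0.5, -0.2]
width: 85.6
```

```bash
python3 -c "
from h import *
plan(437,25,190,13.4)
d=save('wrist','w17.png');np.savez('w17.npz',**d)
P,u,v=pts(d);k=(abs(P[:,0]-437)<50)&(abs(P[:,1]-23)<50)&(abs(P[:,2]-32)<2.5)
q=P[k];print(cv2.minAreaRect(q[:,:2].astype(np.float32)))
"
```

```text
t 15.22 pos [436.1  25.2 190.5] yaw 13.36 F [-1.1 -0.5 -0.2] w 85.6
linear [np.float64(0.8), np.float64(0.4), np.float64(0.5)] yaw -0.001 dist 1.0
((436.1986083984375, 23.645355224609375), (60.21413040161133, 49.62164306640625), 13.663222312927246)
```

View pics/w17.png

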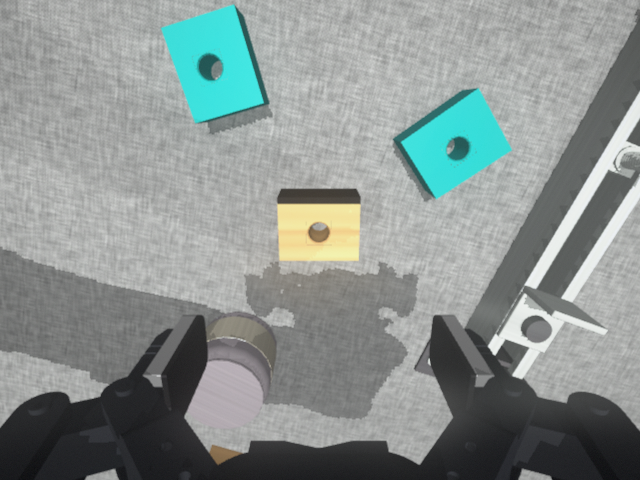

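```bash
python3 -c "
from h import *
d=dict(np.load('w17.npz'));P,u,v=pts(d)
k=(abs(P[:,0]-437)<130)&(P[:,1]<10)&(P[:,1]>-130)&(abs(P[:,2]-70)<4)
q=P[k];print(k.sum(),cv2.minEnclosingCircle(q[:,:2].astype(np.float32)),np.median(q[:,2]))
d=cams.get_image('scene');
for r in cams.regions_of('scene','tack_tin')[:1]:
    Q,_,_=pts(d,r['pixels']);q=Q[Q[:,2]>63];print(cv2.minEnclosingCircle(q[:,:2].astype(np.float32)),np.median(q[:,2]))
plan(436.8,21.2,60,13.7)
"
```

```text
3641 ((393.80035400390625, -106.40608978271484), 31.216171264648438) 70.00239563546535
((404.296630859375, -116.2000732421875), 27.068323135375977) 69.30932719211387
t 15.37 pos [436.4  25.  190.7] yaw 12.93 F [0.3 0.6 0.1] w 85.1
linear [np.float64(-0.5), np.float64(3.8), np.float64(130.7)] yaw -0.013 dist 131.0
```

Emit:
{"op": "step_arm", "data": {"linear": [[-0.5,3.8,40],[-0.5,3.8,80],[-0.5,3.8,120],[-0.5,3.8,120],[-0.5,3.8,120]], "yaw": [-0.013,-0.013,-0.013,-0.013,-0.013], "gripper": [1,1,1,1,1]}}

```text
clock: 15.78
eef_pos: [435.7, 20.6, 69.7]
tool_rot: [-3.141, 0.006, 0.238]
force: [0.0, -0.3, 1.9]
width: 85.7
```

```bash
python3 -c "
from h import *
plan(436.8,21.2,22,13.7);d=save('wrist','w18.png')
P,u,v=pts(d);k=(abs(P[:,0]-437)<50)&(abs(P[:,1]-23)<50)&(abs(P[:,2]-32)<2.5)
print(cv2.minAreaRect(P[k][:,:2].astype(np.float32)))
"
```

```text
t 15.78 pos [435.7  20.6  69.7] yaw 13.65 F [ 0.  -0.3  1.9] w 85.7
linear [np.float64(1.2), np.float64(-0.3), np.float64(47.7)] yaw -0.001 dist 48.0
((436.1817626953125, 23.465696334838867), (60.36479187011719, 50.41663360595703), 13.563451766967773)
```

View pics/w18.png

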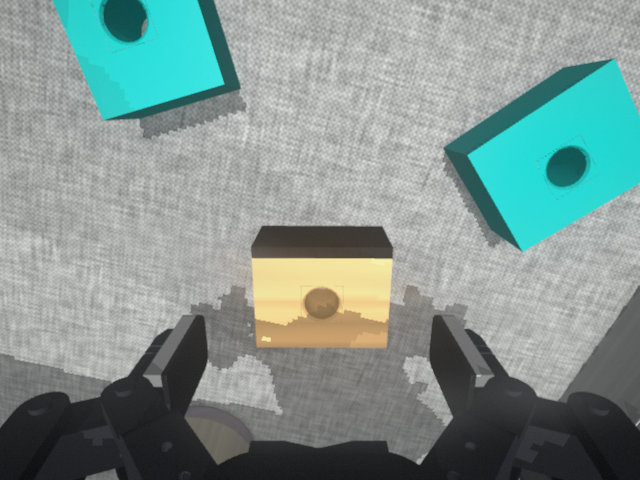

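Stop centred between the fingers (hole at 322,303). Descend and close.

Emit:
{"op": "step_arm", "data": {"linear": [[1,0,20],[1,0,40],[1,0,47],[1,0,47]], "yaw": [0,0,0,0], "gripper": [1,1,1,1]}}

```text
clock: 16.17
eef_pos: [442.5, 21.7, 27.9]
tool_rot: [3.14, -0.002, 0.247]
force: [1.0, 0.3, 0.5]
width: 85.1
```

Emit:
{"op": "step_arm", "data": {"linear": [[0,0,0],[0,0,0],[0,0,0],[0,0,0],[0,0,0]], "yaw": [0,0,0,0,0], "gripper": [-1,-1,-1,-1,-1]}}

```text
clock: 16.58
eef_pos: [441.7, 21.9, 28.6]
tool_rot: [-3.14, -0.003, 0.238]
force: [-0.8, 0.3, 10.2]
width: 58.9
```

Emit:
{"op": "step_arm", "data": {"linear": [[0,0,-15],[0,0,-50],[0,0,-90],[0,0,-125],[0,0,-125]], "yaw": [0,0,0,0,0], "gripper": [-1,-1,-1,-1,-1]}}

```text
clock: 17.0
eef_pos: [443.9, 21.2, 157.4]
tool_rot: [3.141, -0.009, 0.238]
force: [0.7, -0.4, -0.6]
width: 59.2
```

```bash
python3 -c "
from h import *
plan(615,115,150,-7.3);d=save('wrist','w19.png')
P,u,v=pts(d);p=ctrl.read_state()['eef_pos'];zr=P[:,2]-p[2]
k=(np.linalg.norm(P[:,:2]-p[:2],axis=1)<45)
print(np.histogram(zr[k],bins=np.arange(-20,30,2)))
"
```

```text
t 17.0 pos [443.9  21.2 157.4] yaw 13.62 F [ 0.7 -0.4 -0.6] w 59.2
linear [np.float64(188.4), np.float64(-50.9), np.float64(7.4)] yaw 0.365 dist 195.0
(array([  322,   367,   384,   446,   488,   586,   591,   639,   718,
         755,   755,   878, 16096,  5055,   407,   456,   423,   386,
         380,   799,   376,   210,   270,   431]), array([-20, -18, -16, -14, -12, -10,  -8,  -6,  -4,  -2,   0,   2,   4,
         6,   8,  10,  12,  14,  16,  18,  20,  22,  24,  26,  28]))
```

View pics/w19.png

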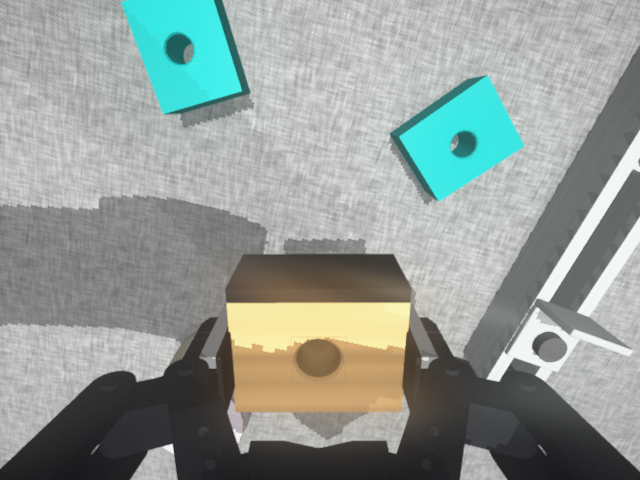

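```bash
cat >> h.py <<'E'
def ray(d,uv,z):
    K=d['intrinsics'];M=d['cam_to_world'];r=M[:3,:3]@np.array([(uv[0]-K[0,2])/K[0,0],(uv[1]-K[1,2])/K[1,1],1]);o=M[:3,3];return o+r*(z-o[2])/r[2]
def stopfit(fn):
    d=save('wrist',fn);s=ctrl.read_state();p=s['eef_pos'];w=s['tool_rot'][2]
    P,u,v=pts(d);zr=P[:,2]-p[2]
    k=(np.linalg.norm(P[:,:2]-p[:2],axis=1)<45)&(zr>3)&(zr<8);zt=np.median(P[k,2])
    k=(np.linalg.norm(P[:,:2]-p[:2],axis=1)<45)&(abs(P[:,2]-zt)<1.8)
    r=cv2.minAreaRect(P[k][:,:2].astype(np.float32)); 
    m=np.zeros((480,640),np.uint8);m[v[k],u[k]]=255
    m=cv2.morphologyEx(m,cv2.MORPH_CLOSE,np.ones((3,3),np.uint8))
    n,lab,st,ce=cv2.connectedComponentsWithStats(255-m)
    # image hole: component enclosed near centre
    for i in range(1,n):
        if 300<st[i][4]<6000 and st[i][0]>5 and st[i][1]+st[i][3]<470 and abs(ce[i][0]-319)<60:
            c=cv2.findContours((lab==i).astype(np.uint8),0,1)[0][0]; 
            W=np.array([ray(d,q[0],zt)[:2] for q in c],np.float32);cc,R=cv2.minEnclosingCircle(W)
            print('hole comp',st[i],'circle',cc,R,'mean bbox',(W.min(0)+W.max(0))/2)
    print('top z',zt,'rel',zt-p[2],'rect',r,'yaw',np.degrees(w),'tcp',p)
    return d
E
python3 -c "
from h import *
stopfit('w20.png')"
```

```text
hole comp [ 297  340   44   36 1238] circle (442.4239807128906, 23.62425994873047) 7.538516998291016 mean bbox [442.38177   23.563446]
top z 158.43737512040474 rel 5.093714373523113 rect ((442.1690368652344, 25.057907104492188), (86.31599426269531, 50.73100662231445), 13.737582206726074) yaw 13.733863186114565 tcp [441.70500503  22.34103159 153.34366075]
```

```bash
python3 -c "
from h import *
plan(627.7,121.6,150,-7.3)"
```

```text
t 17.1 pos [441.7  22.3 153.3] yaw 13.73 F [-1.5 -0.5 -0.9] w 58.9
linear [np.float64(204.2), np.float64(-52.3), np.float64(3.3)] yaw 0.367 dist 211.0
```

Emit:
{"op": "step_arm", "data": {"linear": [[204,-52,3],[204,-52,3],[204,-52,3],[204,-52,3],[204,-52,3],[204,-52,3],[204,-52,3]], "yaw": [0.367,0.367,0.367,0.367,0.367,0.367,0.367], "gripper": [-1,-1,-1,-1,-1,-1,-1]}}

```text
clock: 17.68
eef_pos: [627.0, 122.1, 145.5]
tool_rot: [-3.141, 0.004, -0.125]
force: [-0.7, -0.3, -0.8]
width: 59.1
```

```bash
python3 -c "
from h import *
d=stopfit('w21.png');plan(627.7,121.6,125,-7.3)"
```

```text
hole comp [ 297  340   44   36 1277] circle (626.853759765625, 123.85175323486328) 7.616194725036621 mean bbox [626.845   124.01076]
top z 149.19258260942124 rel 3.372686008817709 rect ((626.8521728515625, 125.12944030761719), (50.991859436035156, 86.06810760498047), 82.0221939086914) yaw -7.30298548433918 tcp [625.352467   120.32831079 145.8198966 ]
t 17.73 pos [625.4 120.3 145.8] yaw -7.3 F [ 0.  -0.3 -1.4] w 58.9
linear [np.float64(2.2), np.float64(-1.6), np.float64(20.8)] yaw -0.0 dist 21.0
```

View pics/w21.png

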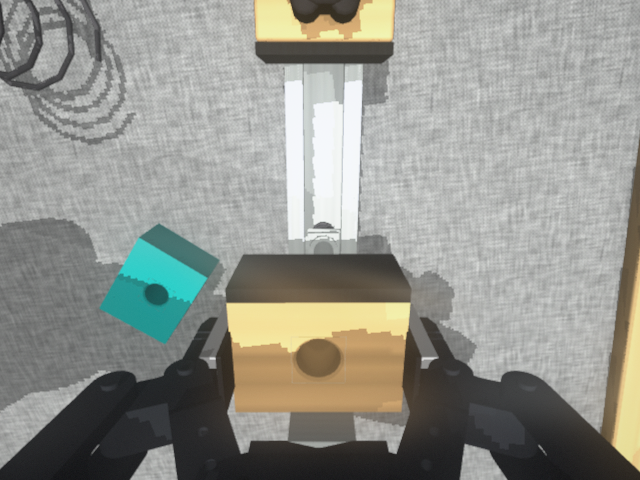

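```bash
python3 -c "
from h import *
ctrl.read_state();d=stopfit('w22.png');d=stopfit('w22.png');railfit(d,tmin=45);plan(627.7,121.6,125,-7.3)"
```

```text
hole comp [ 297  339   44   37 1284] circle (625.1546630859375, 122.19034576416016) 7.664974212646484 mean bbox [625.1836  122.37569]
top z 149.61300730128264 rel 3.3599420370929636 rect ((625.2999877929688, 123.29039001464844), (50.908023834228516, 86.30178833007812), 82.5594482421875) yaw -7.399831135391471 tcp [624.63357575 119.46021964 146.25306526]
hole comp [ 297  340   44   37 1287] circle (624.369384765625, 121.14453125) 7.6845479011535645 mean bbox [624.47864 121.29399]
top z 150.06692517800278 rel 3.349906343363358 rect ((624.6248779296875, 122.40143585205078), (50.64912796020508, 86.3191146850586), 82.77945709228516) yaw -7.446134516433445 tcp [624.50965565 119.11552428 146.71701883]
rail n 4098 off 0.03 ang 82.74 res 0.028
t 17.83 pos [624.5 119.1 146.7] yaw -7.45 F [-0.7 -0.3 -0.5] w 59.0
linear [np.float64(2.8), np.float64(-2.9), np.float64(21.7)] yaw -0.003 dist 22.0
```

Emit:
{"op": "step_arm", "data": {"linear": [[4.2,-2,10],[4.2,-2,18],[4.2,-2,18],[4.2,-2,18],[4.2,-2,18]], "yaw": [0,0,0,0,0], "gripper": [-1,-1,-1,-1,-1]}}

```text
clock: 18.25
eef_pos: [630.3, 121.7, 129.3]
tool_rot: [3.141, 0.003, -0.127]
force: [0.9, 0.1, -1.5]
width: 58.8
```

```bash
python3 -c "
from h import *
plan(627.7,121.6,125,-7.3);d=stopfit('w23.png');d=stopfit('w23.png');plan(627.7,121.6,125,-7.3)"
```

```text
t 18.25 pos [630.3 121.7 129.3] yaw -7.3 F [ 0.9  0.1 -1.5] w 58.8
linear [np.float64(-2.6), np.float64(0.4), np.float64(4.3)] yaw -0.0 dist 5.0
hole comp [ 297  339   45   38 1284] circle (630.1903686523438, 123.30122375488281) 7.724396705627441 mean bbox [630.30566 123.57739]
top z 133.0229938272987 rel 3.400144299477688 rect ((630.4496459960938, 124.61451721191406), (50.724422454833984, 86.56327819824219), 82.58525848388672) yaw -7.293283706400631 tcp [630.58247327 121.71942984 129.62284953]
hole comp [ 297  340   44   37 1267] circle (630.3252563476562, 123.36231231689453) 7.602733612060547 mean bbox [630.3785   123.458176]
top z 133.18278281126808 rel 3.4400021386940125 rect ((630.5636596679688, 124.61824798583984), (50.82227325439453, 86.39810180664062), 82.50672912597656) yaw -7.2885954797502075 tcp [630.69237477 121.74028008 129.74278067]
t 18.35 pos [630.7 121.7 129.7] yaw -7.29 F [ 0.8 -0.9 -2.1] w 59.1
linear [np.float64(-3.0), np.float64(0.5), np.float64(4.7)] yaw 0.0 dist 6.0
```

View pics/w23.png

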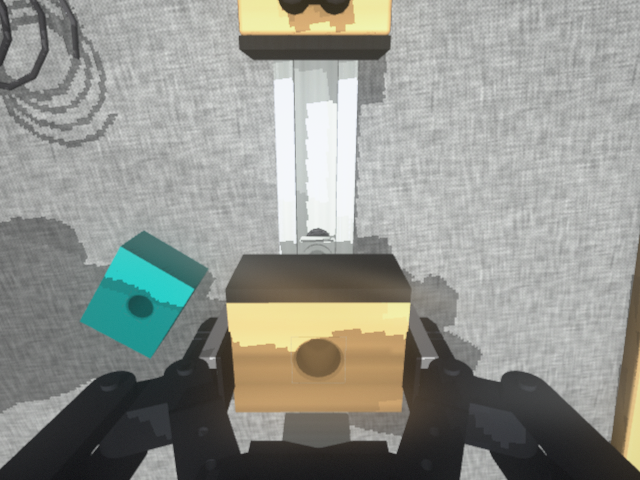

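Emit:
{"op": "step_arm", "data": {"linear": [[-1.3,0.9,0],[-1.3,0.9,0],[-1.3,0.9,0],[-1.3,0.9,5],[-1.3,0.9,5]], "yaw": [0,0,0,0,0], "gripper": [-1,-1,-1,-1,-1]}}

```text
clock: 18.77
eef_pos: [628.7, 121.3, 123.7]
tool_rot: [3.141, 0.004, -0.127]
force: [0.1, 0.6, -1.7]
width: 59.2
```

```bash
python3 -c "
from h import *
d=stopfit('w24.png');plan(627.7,121.6,125,-7.3)"
```

```text
hole comp [ 296  340   45   37 1272] circle (628.359375, 123.09402465820312) 7.795053005218506 mean bbox [628.3594   123.080185]
top z 127.2613233242261 rel 3.426374609306407 rect ((628.6752319335938, 124.21595001220703), (51.080806732177734, 86.589111328125), 82.61006927490234) yaw -7.271593990675401 tcp [628.75757585 121.32455186 123.83494871]
t 18.82 pos [628.8 121.3 123.8] yaw -7.27 F [-1.2  0.3 -0.4] w 59.0
linear [np.float64(-1.1), np.float64(-0.1), np.float64(-1.2)] yaw 0.0 dist 2.0
```

Emit:
{"op": "step_arm", "data": {"linear": [[0.4,0.3,0],[0.4,0.3,4],[0.4,0.3,8],[0.4,0.3,12],[0.4,0.3,12]], "yaw": [0,0,0,0,0], "gripper": [-1,-1,-1,-1,-1]}}

```text
clock: 19.23
eef_pos: [628.8, 120.9, 111.3]
tool_rot: [3.141, 0.005, -0.127]
force: [0.3, 0.1, -2.2]
width: 58.8
```

```bash
python3 -c "
from h import *
d=save('wrist','w25.png');plan(627.7,121.6,125,-7.3);cv2.imwrite('pics/w25c.png',cv2.resize(d['frame'][300:420,220:420,::-1],None,fx=3,fy=3))"
```

```text
t 19.28 pos [629.  120.8 111.7] yaw -7.28 F [-0.2  0.3 -0.4] w 58.8
linear [np.float64(-1.4), np.float64(-0.6), np.float64(-13.3)] yaw 0.0 dist 13.0
```

View pics/w25c.png

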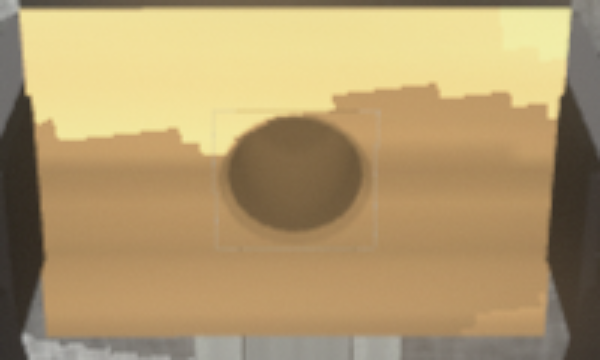

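Emit:
{"op": "step_arm", "data": {"linear": [[0,0,5],[0,0,10],[0,0,15],[0,0,15]], "yaw": [0,0,0,0], "gripper": [-1,-1,-1,-1]}}

```text
clock: 19.62
eef_pos: [628.7, 120.9, 96.1]
tool_rot: [3.141, 0.005, -0.127]
force: [-0.6, 0.1, -1.7]
width: 58.8
```

```bash
python3 -c "
from h import *
d=save('wrist','w26.png');plan(627.7,121.6,125,-7.3);cv2.imwrite('pics/w26c.png',cv2.resize(d['frame'][300:420,220:420,::-1],None,fx=3,fy=3))"
```

```text
t 19.67 pos [628.9 120.8  96.6] yaw -7.28 F [ 0.1  0.8 -1.2] w 59.1
linear [np.float64(-1.3), np.float64(-0.6), np.float64(-28.4)] yaw 0.0 dist 28.0
```

View pics/w26c.png

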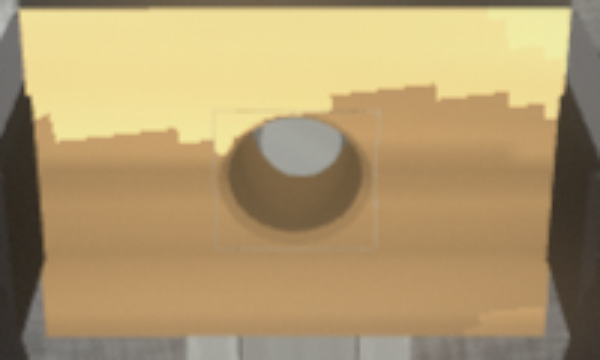

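Emit:
{"op": "step_arm", "data": {"linear": [[0,0,6],[0,0,12],[0,0,18],[0,0,22],[0,0,22]], "yaw": [0,0,0,0,0], "gripper": [-1,-1,-1,-1,-1]}}

```text
clock: 20.08
eef_pos: [628.6, 120.8, 74.2]
tool_rot: [3.141, 0.005, -0.127]
force: [0.2, -0.3, -0.4]
width: 59.0
```

```bash
python3 -c "
from h import *
d=save('wrist','w27.png');plan(627.7,121.6,125,-7.3);cv2.imwrite('pics/w27c.png',cv2.resize(d['frame'][300:420,220:420,::-1],None,fx=3,fy=3))
railfit(d,tmin=50)"
```

```text
t 20.13 pos [629.  120.7  74.7] yaw -7.28 F [-0.1 -0.3 -0.3] w 59.0
linear [np.float64(-1.4), np.float64(-0.7), np.float64(-50.3)] yaw 0.0 dist 50.0
rail n 8367 off 0.04 ang 82.79 res 0.053
```

View pics/w27c.png

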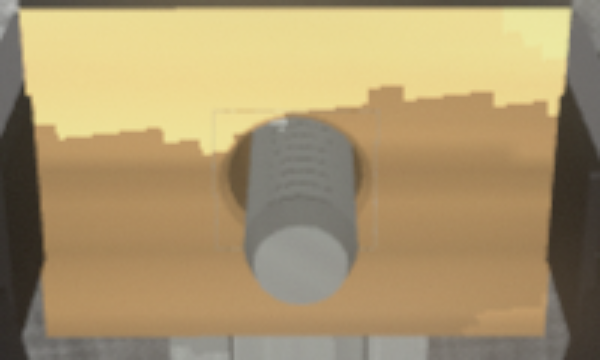

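Emit:
{"op": "step_arm", "data": {"linear": [[0.1,-0.6,0],[0.1,-0.6,2],[0.1,-0.6,4],[0.1,-0.6,5],[0.1,-0.6,5]], "yaw": [0,0,0,0,0], "gripper": [-1,-1,-1,-1,-1]}}

```text
clock: 20.55
eef_pos: [629.4, 121.4, 70.2]
tool_rot: [3.141, 0.003, -0.127]
force: [0.4, -0.3, -0.8]
width: 59.1
```

Emit:
{"op": "step_arm", "data": {"linear": [[0,0,1],[0,0,1.5],[0,0,1.5]], "yaw": [0,0,0], "gripper": [-1,-1,-1]}}

```text
clock: 20.8
eef_pos: [629.6, 121.3, 69.8]
tool_rot: [-3.142, 0.003, -0.127]
force: [-1.9, 0.4, 5.6]
width: 59.0
```

Emit:
{"op": "step_arm", "data": {"linear": [[0,0,-0.5],[0,0,-0.5],[0,0,-0.5],[0,0,-0.5],[0,0,-0.5]], "yaw": [0,0,0,0,0], "gripper": [1,1,1,1,1]}}

```text
clock: 21.22
eef_pos: [629.5, 121.4, 69.3]
tool_rot: [3.141, 0.003, -0.127]
force: [-0.1, -0.8, -0.6]
width: 85.4
```

Emit:
{"op": "step_arm", "data": {"linear": [[0,0,-15],[0,0,-40],[0,0,-80],[0,0,-120],[0,0,-130],[0,0,-130],[0,0,-130]], "yaw": [0,0,0,0,0,0,0], "gripper": [1,1,1,1,1,1,1]}}

```text
clock: 21.8
eef_pos: [630.1, 121.5, 200.7]
tool_rot: [-3.141, 0.001, -0.127]
force: [-0.2, 0.3, -0.0]
width: 85.4
```

```bash
python3 -c "
from h import *
d=save('wrist','w28.png');np.savez('w28.npz',**d);plan(627.7,121.6,200,-7.3)
P,u,v=pts(d);w=P[:,:2]-[628.7,122.3];k=(np.linalg.norm(w,axis=1)<45)
q=P[k&(abs(P[:,2]-73)<2.5)];print('top',np.median(q[:,2]),q[:,2].std(),cv2.minAreaRect(q[:,:2].astype(np.float32)))
A=np.c_[q[:,:2]-q[:,:2].mean(0),np.ones(len(q))];print('plane',np.linalg.lstsq(A,q[:,2],rcond=None)[0])
q=P[k&(P[:,2]>88)&(P[:,2]<98)];print('stud',np.median(q,0));railfit(d,tmin=50);save('scene','s2.png');save('side','d2.png')"
```

```text
t 21.85 pos [629.3 121.7 199.2] yaw -7.27 F [-0.3  0.3 -1.2] w 85.4
linear [np.float64(-1.6), np.float64(0.3), np.float64(-0.8)] yaw 0.001 dist 2.0
top 73.03425244671536 0.6869165638035101 ((629.560302734375, 124.30622863769531), (49.73522186279297, 60.116451263427734), 82.80442810058594)
plane [ 6.17147723e-04 -2.77499014e-03  7.30187123e+01]
stud [629.45240229 123.88781436  93.13745982]
rail n 2449 off 0.01 ang 82.68 res 0.067
```

View pics/w28.png

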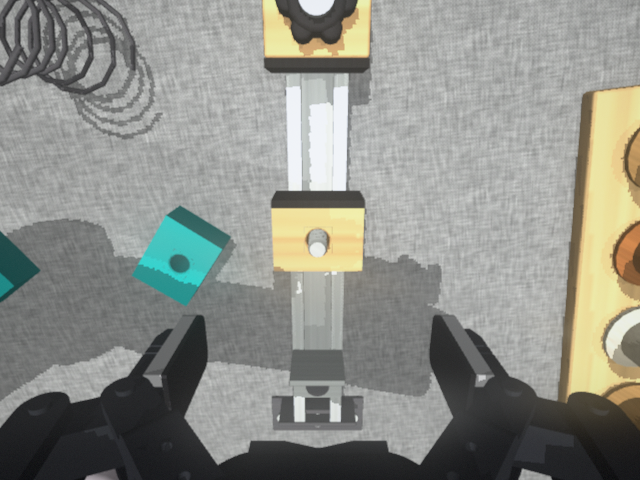

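View pics/s2.png

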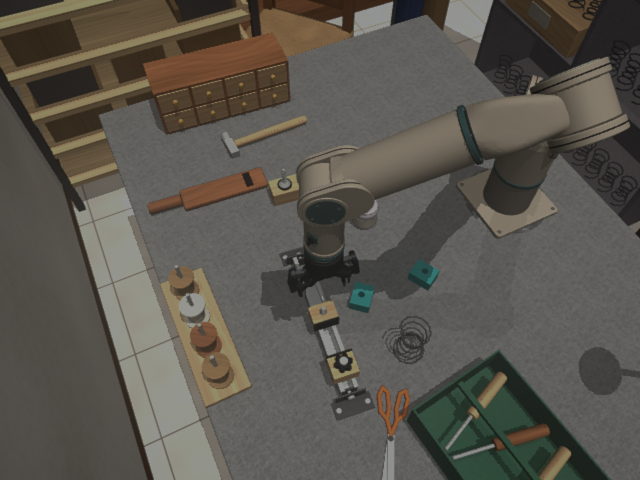

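```bash
python3 -c "
from h import *
print(ctrl.finish_job())"
```

```text
the job is handed in; nothing more can be done
None
```

The nut is locked in the rail and the leg stop sits flat over its stud. I handed the job in at about 22 s of robot time, with the gripper open and clear.

**Nut**
- I took it from the middle bore by its stud and pressed it through the slot midway between the jaw and the end angle. On the first try the plate landed on one lip with about 8 N. I lifted it, re-centred it by wrist camera, and it then entered without force.
- At about 18 N of spring force I gave it the quarter turn clockwise and let it up. It stopped dead under a light 6 N upward pull, so it had caught.
- After letting go, the plate's top was at about 36.5 mm. Its edges were square across the rail to about 1°.

**Stop**
- The beech stop with the black rubber face went down over the stud without force and met the rail with about 6 N.
- After letting go, its top was at 73.0 mm, which is where it should be, and level. It lies at 82.8° against the rail's 82.7°, with the rubber towards the jaw.
- The stud top was still at 93.1 mm, so the nut was still locked.

**Checks that disagreed**
- The measured tool position drifted 1–5 mm from the commanded one at times, most at the stop's pick-up close to the robot. I corrected each drift that mattered from the camera.
- I took a last picture with the side camera but did not look at it. In the final wrist and scene pictures, what could be seen of the other fittings and tools was where it had been. The arm hid part of the rack in the scene picture.

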